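# Turn the welded housing over the fixture rail for its next seam

## Task

First take the copper bar off the bed of the weld fixture and put it gently into the white basket. Then, without lifting it, slide the blue housing square up against the fixture's red front rail, tip it forward over the rail so that it lies flat on the bed with its bare cover plate upwards, and slide it fully home against the two back pins and the side stop. Leave the silver housing, the bottle, the lens case and the brush where they are.

Things in the scene. Friction and masses are not known exactly. Their poses are not given: they have to be found in the camera images.
- housing_center (a point): centre (half-way up) of the blue housing, a closed welded aluminium box 88 mm deep (its x) by 100 mm wide (y) by 110 mm tall (z), about 0.6 kg, too big to grip, standing loose on the bench (z = 0) before the fixture. While it stands z is up and +x points to its plain front face, roughly towards the rail; once tipped its x points straight down and its z along the fixture's +x
- housing_cover (a point): middle of the blue housing's rear face (44 mm behind its centre, on its -x side), which carries the bare aluminium cover plate and must end up on top. This is the face to push: less than about 50 mm up the housing slides (friction about 0.6 on bench and bed), higher it may start to tip too soon
- housing_toe (a point): middle of the blue housing's front bottom edge (44 mm in its +x and 55 mm in its -z from its centre), which comes up against the rail. With the foot held there, a push of 5 N or so near the top of the rear face pivots the housing over the rail's top edge; after about 50 degrees it passes its balance point and falls the rest of the way
- fixture: weld fixture bolted to the bench. Origin on the bench (z = 0) below the middle of the front rail's outer face; z up, y along the rail, +x from the rail over the bed, away from the robot. Bed: dark steel with white nylon strips, flat top 10 mm above the bench, x 0 to 150 mm, y -88 to +88 mm. The rail is its red-painted steel front edge (x 0 to 14 mm), flush with the bed
- fixture_pins (a point): point on the bed midway between two brass back pins, 14 mm in diameter and standing 25 mm above the bed: fixture x = 125 mm at their near side, at y = -5 and +45 mm. Behind them an opened toggle clamp with a red handle, up to 95 mm above the bench, fills x 170 to 280, y -5 to 45 mm
- fixture_stop (a point): point on the bed at the middle of the inner face of the brass side stop block: fixture x = 65 mm, y = +70 mm; the block is 50 mm long (x), 16 mm wide and stands 30 mm above the bed
- fixture_home (a point): where the centre of the blue housing is when it lies home against both pins and the side stop: fixture x = 70, y = 20, z = 54 mm; the housing then takes up x 15 to 125, y -30 to +70 mm
- bar_center (a point): centre of the copper chill bar, 90 mm long (x) by 18 mm wide (y) by 14 mm thick (z), 0.2 kg, loose, lying flat on the bed, roughly along the fixture's x
- basket: white perforated plastic basket, fixed to the bench, 190 mm (x) by 130 mm (y) outside, 55 mm high, walls and floor 4 mm, open on top; origin at the centre of its underside. It stands on the robot's left or right
- spare_center (a point): centre of a bare silver housing of the same size as the blue one (88 x 100 x 110 mm), standing on the robot's other side; leave it alone
- bottle_center (a point): centre of a white solvent bottle with a red cap, 58 mm in diameter, 160 mm tall, standing to one side of the blue housing; leave it alone
- lens_case_center (a point): centre of a round black lens case, 56 mm in diameter, 30 mm high, on the other side of the blue housing; leave it alone
- brush_center (a point): a small wire brush lying beside the fixture on its -y side, 140 mm long (x) by 22 mm wide, 26 mm high at the brass bristles (+x end); its point given is 8 mm above the bench; leave it alone
Not all that is in view belongs to the job. Leave any turquoise or yellow look-alike of the part that bears housing_center alone.

How it is judged:
By the outcome, as a careful person would: the job done as asked, in the order asked, and still so for the second after the job is handed in, with the robot touching nothing.
It also fails if it takes over 69 s, if anything falls off the work surface, if the arm or the gripper's body presses on something with over 40 N, if the wrist force passes 120 N, or if a joint passes its speed limit or range.

## Robot

A 7-joint arm with a two-finger parallel gripper is mounted at the origin on the work surface. World frame = base frame: x ahead of the robot, y to its left, z up, the work surface at z = 0. Lengths are in m, angles in rad, forces in N, time in s.
With the tool pointing down it reaches from about 0.4 to 0.9 m from the base axis. Payload 5.5 kg.
Tool frame: the origin (TCP) lies midway between the tips of the shut fingers; the grasp point (between the pads) lies 19 mm behind it; z points along the fingers, y is the direction in which the jaws open and shut (so a half turn about z gives the same grasp; the last joint's range is limited). The gripper opens to 92 mm and grips with 3 to 60 N. Pads are 19 mm wide; open, the fingers measure 130 mm over their backs; the gripper's body (75 mm by 190 mm) begins 47 mm behind the grasp point.
Start: joints at [-0.939, 0.501, -0.427, 1.55, 0.221, 1.138, -0.21], TCP at [0.234, 0.606, 0.227] pointing down, gripper open.
Joint ranges: [-2.88, 2.88], [-0.31, 2.03], [-1.54, 1.56], [0.2, 2.42], [-1.41, 4.55], [0.19, 2.02], [-2.57, 2.57]. Speed limits (rad/s): [2.57, 2.57, 3.14, 3.14, 3.14, 3.14, 3.14].

## Interface

Orientations are given as a rotation vector (axis times angle).
In Python, from rig import r gives the robot as it stands.
- The arm moves only by the tool drive_tool, never from a script. Its argument "series" is a list of rows, each a list of 7 numbers: the opening in per cent of the stroke, from 0 (shut) to 100 (fully open), then the shift along the tool's x, y, z in mm, then the turn, a rotation vector about the tool's x, y, z in rad. A call has 1 to 20 rows; each row shifts and turns the commanded pose from where the row before left it, along the tool's axes as they then stand; what a row does not reach is not made up. A row lasts 1/10 s, in which the tool goes at most 50 mm and 8.59 degrees, less where a joint would pass 70% of its speed; a pose out of reach is approached as far as the arm can. A call with a gripper value outside its range is refused whole. The fingers move at their own pace and stop on an object; the grip force is fixed at half the most. Time passes only in rows, so rows that do not move let the fingers close. It gives the time, the measured TCP pose, the force and the opening at its end, in the units of the state.
- r.get_state(): the state, without advancing time (a new reading comes with each control period).
- r.capture(name): name is "scene" or "top"; returns a dict with "img" (420x560x3 uint8, blue, green, red), "camera_matrix" (3x3 intrinsics, pixels), "dist" ([k1, k2, p1, p2, k3] as OpenCV has them; the pictures are not rectified), "eye" and "rotation" of the camera in the world. Camera axes: x right, y down, z forward; pixel columns grow to the right and rows downward; lengths in m; the calibration is good to about 2 mm. A picture is of the moment at which its call begins. There is no depth.
- r.hand_in(): hands the job in, once; it reports no verdict.
Trained networks look in a picture, given as the dict that the camera call returned (one of the last four; its "shot" number tells which), for a name from the list of things; names that differ only in an ending like _2 or _b are one class to them, and where a whole thing is asked for, a point or a joint stands for the part that bears it (a point fixed in the world has none). Each returns a list of dicts, best first, with "conf" (0 to 1); they miss things now and then, are a little off and sometimes report something else, mostly with a low value. They report only what shows in the picture. A call takes as long as a camera call. They do not tell look-alikes from the thing itself.
- r.find_in(picture, query): "at" ([column, row] in pixels, amid what is visible of it).
- r.pinpoint(picture, query): "at" ([column, row] in pixels: a listed point, or the origin of a listed thing).
The state is a dict: "time": time; "joint_positions": joint angles; "qd": joint speeds; "effort": joint torques, N m; "tool_pos": TCP position; "orientation": TCP orientation; "force": force on the tool from outside, world axes, zero at the start; "moment": the same for the moment, N m; "grip_width": finger opening in m.
Only numpy, scipy, OpenCV 4.12 (cv2) and the standard library are available. Lean on these libraries where they do the work, as an engineer would, in place of code of your own. Each camera call takes 0.05 s, during which the arm holds its last target.

## Working session

There is one attempt and no reset: what is moved stays moved. The work goes in short steps, Python scripts to look and compute and a tool call to move; the robot and the scene stay as the last step left them, time stands still between calls to the robot, and variables do not carry over. Pictures are saved under pics/ and viewed, and the job is handed in when it is done.

Besides the shell and the picture viewer there is one more tool, called after "Call:" as a command line: name --pt "numbers of a row" for each row, then --argument value for the rest. drive_tool: Moves the arm, as the interface text tells. Its arguments: {"type":"object","properties":{"series":{"type":"array","items":{"type":"array","items":{"type":"number"}}}},"required":["series"]}

```bash
ls; mkdir -p pics; python3 - <<'E'
from rig import r
import cv2, pickle
s=r.get_state(); print(s)
for n in("scene","top"):
    p=r.capture(n); cv2.imwrite(f"pics/{n}0.png",p["img"]); pickle.dump(p,open(f"{n}0.pkl","wb"))
    print(n,p["camera_matrix"],p["dist"],p["eye"],p["rotation"])
    for q in ["housing_center","housing_cover","housing_toe","fixture","fixture_pins","fixture_stop","fixture_home","bar_center","basket","spare_center","bottle_center","lens_case_center","brush_center"]:
        print(q,[(d["at"],round(d["conf"],2)) for d in r.pinpoint(p,q)][:3])
E
```

```text
pics
{'time': 0.0, 'joint_positions': array([-0.93877954,  0.50181968, -0.42674603,  1.55145826,  0.22083609,
        1.1382449 , -0.2102836 ]), 'qd': array([-0.00056994, -0.0005863 , -0.00215279, -0.00051077,  0.00112372,
       -0.0003203 ,  0.00100468]), 'effort': array([ 1.38544467e-03, -5.66594982e+01, -5.81611589e+00, -2.79111797e+01,
       -6.88185613e-02,  3.09590762e-02,  1.77221414e-04]), 'tool_pos': array([0.234162  , 0.60562491, 0.22568856]), 'orientation': array([-5.75917183e-01, -3.08798589e+00,  2.88706697e-03]), 'force': array([ 0.2949984 , -0.58017735,  0.81962487]), 'moment': array([-0.01488637,  0.00211591,  0.0247858 ]), 'grip_width': 0.09168671960452794}
scene [[430.98405353   0.         274.66110276]
 [  0.         430.98405353 205.87457462]
 [  0.           0.           1.        ]] [-0.07334725  0.          0.          0.          0.        ] [1.06288519 0.45184926 0.7001052 ] [-1.07880234 -2.35533363  1.06616926]
housing_center [([276.0, 146.9], 0.98), ([294.3, 198.4], 0.88), ([376.1, 196.2], 0.82)]
housing_cover [([306.0, 190.0], 0.65), ([361.9, 205.4], 0.5
[... 662 characters left out ...]
 [0.00116693 0.         0.         0.         0.        ] [ 0.31923231 -0.00527863  1.10306776] [-2.11955351  2.11047064 -0.17164651]
housing_center [([362.1, 272.3], 0.59)]
housing_cover [([348.1, 262.5], 0.76), ([289.4, 238.2], 0.69), ([298.6, 150.9], 0.62)]
housing_toe []
fixture [([299.4, 183.8], 0.87)]
fixture_pins [([301.0, 134.3], 0.69)]
fixture_stop [([274.2, 152.5], 0.61), ([299.1, 149.7], 0.57), ([304.9, 156.6], 0.16)]
fixture_home []
bar_center [([307.2, 155.0], 0.72), ([300.4, 136.5], 0.27)]
basket [([125.0, 221.3], 0.61)]
spare_center []
bottle_center [([233.7, 186.5], 0.9)]
lens_case_center []
brush_center [([233.1, 188.1], 0.62), ([362.8, 163.6], 0.56), ([303.7, 158.7], 0.51)]
```

View pics/scene0.png

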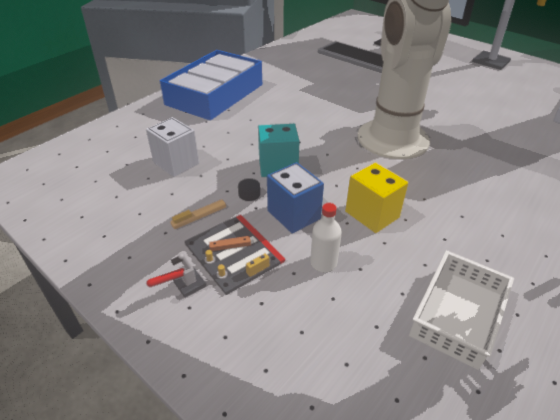

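View pics/top0.png

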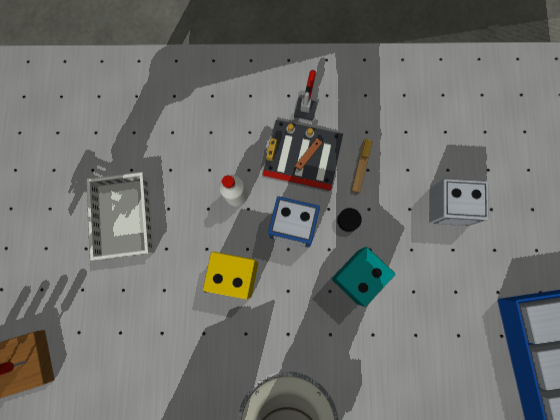

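```bash
python3 - <<'E'
import cv2,pickle
p=pickle.load(open("top0.pkl","rb"))["img"]
cv2.imwrite("pics/topc.png",cv2.resize(p[90:290,210:410],None,fx=3,fy=3,interpolation=cv2.INTER_CUBIC))
p=pickle.load(open("scene0.pkl","rb"))["img"]
cv2.imwrite("pics/scenec.png",cv2.resize(p[120:310,150:400],None,fx=3.1,fy=3.1,interpolation=cv2.INTER_CUBIC))
E
```

```text
(no output)
```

View pics/topc.png

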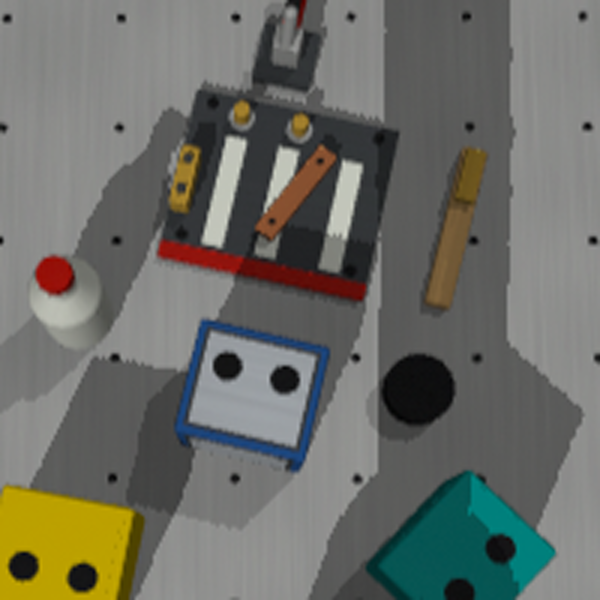

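View pics/scenec.png

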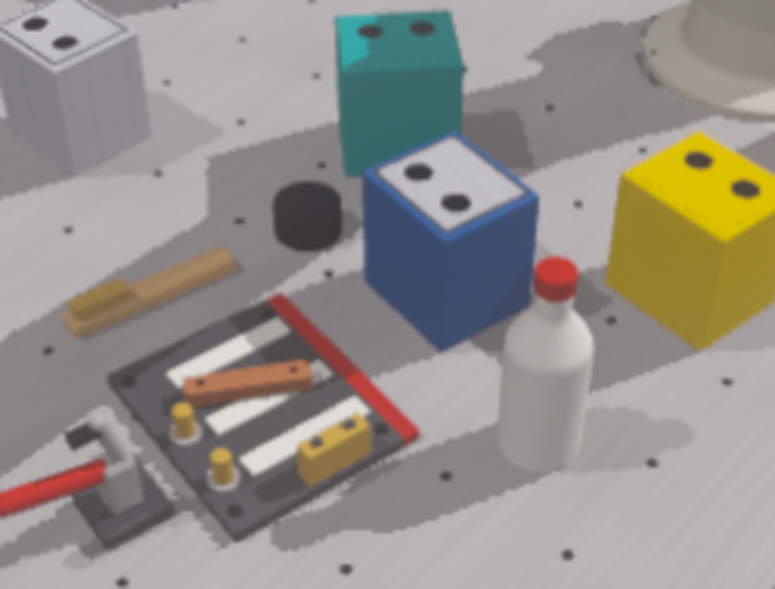

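```bash
cat > h.py <<'E'
import numpy as np,cv2,pickle
from scipy.optimize import least_squares
from scipy.spatial.transform import Rotation as R
def proj(p,X):
    Rm=R.from_rotvec(p["rotation"]).as_matrix(); e=np.array(p["eye"])
    Xc=(np.atleast_2d(X)-e)@Rm
    return cv2.projectPoints(Xc.reshape(-1,1,3),np.zeros(3),np.zeros(3),p["camera_matrix"],np.array(p["dist"]))[0].reshape(-1,2)
def back(p,uv,z):
    u=cv2.undistortPoints(np.array(uv,float).reshape(-1,1,2),p["camera_matrix"],np.array(p["dist"])).reshape(-1,2)
    d=np.c_[u,np.ones(len(u))]@R.from_rotvec(p["rotation"]).as_matrix().T
    e=np.array(p["eye"]); return e+d*((z-e[2])/d[:,2])[:,None]
def tf(pose,L):
    x,y,a=pose;L=np.atleast_2d(np.array(L,float));c,s=np.cos(a),np.sin(a)
    return np.c_[x+c*L[:,0]-s*L[:,1],y+s*L[:,0]+c*L[:,1],L[:,2]]
def fit(obs,x0):  # obs list of (pic, local pts, pixels)
    f=lambda q:np.concatenate([(proj(p,tf(q,L))-np.array(uv)).ravel() for p,L,uv in obs])
    s=least_squares(f,x0,loss="soft_l1"); return s.x,f(s.x).reshape(-1,2)
E
python3 - <<'E'
from h import *
t=pickle.load(open("top0.pkl","rb"));s=pickle.load(open("scene0.pkl","rb"))
T=lambda a:[(x/3+210,y/3+90) for x,y in a]; S=lambda a:[(x/3.1+150,y/3.1+120) for x,y in a]
np.set_printoptions(precision=4,suppress=True)
oF=[(t,[[.150,.088,.01],[.150,-.088,.01]],T([(200,83),(399,130)])),
 (t,[[0,.088,.01],[0,-.088,.01]],T([(159,250),(363,294)])),
 (s,[[0,-.088,.01],[0,.088,.01],[.15,-.088,.01],[.15,.088,.01]],S([(280,296),(418,434),(108,378),(238,538)]))]
F,e=fit(oF,[.4,0,-.2]);print("fix",F,e.tolist())
for o in oF: print(fit([o],F)[0])
h=[[.044,.05,.11],[.044,-.05,.11],[-.044,.05,.11],[-.044,-.05,.11]]
oH=[(t,h,T([(204,320),(329,349),(178,430),(301,458)])),
 (s,h+[[.044,-.05,0],[.044,.05,0]],S([(447,241),(365,172),(538,197),(455,133),(367,284),(443,349)]))]
H,e=fit(oH,[.28,0,-.2]);print("hous",H,e.tolist())
for o in oH: print(fit([o],H)[0])
# bar ends: top z=.024
b=[[.045,.009,.024],[.045,-.009,.024],[-.045,.009,.024],[-.045,-.009,.024]]
oB=[(t,b,T([(320,145),(337,156),(255,229),(270,241)]))]
B,e=fit(oB,[.42,-.03,-.6]);print("bar",B,e.tolist())
print("bar scene proj",[((q-[150,120])*3.1).tolist() for q in proj(s,tf(B,b))])
print("home",tf(F,[.07,.02,.054]))
# basket rim corners
print("basket rim",back(t,[(89,175),(144,173),(150,257),(92,260)],.055))
print("bottle",back(t,[(233.7,186.5)],.08),back(s,[(326.1,238.2)],.08))
print("lens",back(t,[(349,219)],.03),"brush",back(t,[(362,165)],.012))
print(R.from_rotvec([-5.75917183e-01, -3.08798589e+00,  2.88706697e-03]).as_matrix())
E
```

```text
fix [ 0.5688 -0.0188 -0.2233] [[-1.1479702634251794, 0.21981036547579436], [-0.09679435509031009, -0.9988377232907055], [-1.2064815301714589, -0.0013017839014537458], [-0.3869274488198471, 0.6626878809020695], [-0.08095126045503775, -1.0699398010206664], [0.4828377408392157, -0.599792910456074], [-1.2153037502768314, -0.3686034078460807], [-1.8238786320496843, -0.20116731094304896]]
[ 0.5686 -0.0172 -0.245 ]
[ 0.5697 -0.0208 -0.2163]
[ 0.5686 -0.0171 -0.2171]
hous [ 0.4582 -0.0127 -0.2275] [[-1.3570354713085067, -1.1717438294790554], [0.34223064354466715, -0.8716619204082576], [-1.9242850217371483, 0.02584112953957174], [1.0499688607518465, 1.0537713408511138], [-0.11272836446073597, 0.07423663370695976], [-0.9729989343844636, -0.766649512177537], [1.948366382857273, -1.0244485034403112], [0.596675742457137, -1.668771898159008], [-0.8799770990586921, -0.7066607865581034], [-0.05970013380033379, 1.950929215572728]]
[ 0.4575 -0.0136 -0.2349]
[ 0.4594 -0.0116 -0.2261]
bar [ 0.634  -0.0498 -0.6485] [[-0.18726638660768913, -0.05620706986670143], [-0.07116046015943311, 0.43966967216630337], [-0.24178860269711322, -0.3086574949529961], [0.5576839161461749, -0.043890310190136006]]
bar scene proj [[187.54028942322515, 393.1636011557657], [185.01535425731785, 374.8305924420766], [315.5709516402186, 373.54995448271933], [311.31159776046803, 355.72415045206117]]
home [[ 0.6415 -0.0148  0.054 ]]
basket rim [[0.5727 0.4831 0.055 ]
 [0.5778 0.3492 0.055 ]
 [0.3761 0.3225 0.055 ]
 [0.3685 0.4586 0.055 ]]
bottle [[0.5394 0.1277 0.08  ]] [[0.5399 0.132  0.08  ]]
lens [[ 0.4707 -0.1459  0.03  ]] brush [[ 0.6095 -0.1836  0.012 ]]
[[-0.9328  0.3605 -0.0007]
 [ 0.3605  0.9328 -0.0017]
 [ 0.     -0.0019 -1.    ]]
```

```bash
python3 - <<'E'
from h import *
np.set_printoptions(precision=4,suppress=True)
t=pickle.load(open("top0.pkl","rb"));F=np.array([.5687,-.0180,-.2215])
def loc(W):
    d=W[:,:2]-F[:2];c,s=np.cos(F[2]),np.sin(F[2]);return np.c_[c*d[:,0]+s*d[:,1],-s*d[:,0]+c*d[:,1]]
for n,uv in dict(yellow=[(212,252),(257,265),(249,297),(204,288)],teal=[(366,247),(395,272),(363,305),(334,280)]).items():
    W=back(t,uv,.11);print(n,W[:,:2].tolist(),loc(W).tolist())
img=t["img"].astype(int);b,g,rr=img[...,0],img[...,1],img[...,2]
m=((rr>90)&(g<50)&(b<50)).astype(np.uint8);m[:165]=0;m[200:]=0;m[:,:255]=0;m[:,345:]=0
# per column top/bottom of the red rail
cols=np.arange(268,330);lo=[np.where(m[:,c])[0].max() for c in cols if m[:,c].any()];cc=[c for c in cols if m[:,c].any()]
hi=[np.where(m[:,c])[0].min() for c in cc]
for L,z,lx in((lo,0.00,0),(hi,.01,.014)):
    W=back(t,np.c_[cc,np.array(L)+(.5 if z==0 else -.5)],z);k=np.polyfit(W[:,1],W[:,0],1);print("rail yaw",-np.arctan(k[0]),"x at y=-.018",np.polyval(k,-.018))
    
E
```

```text
yellow [[0.3847879598465467, 0.16807951810238916], [0.35687838274558, 0.06802176883744573], [0.2881360325027503, 0.08428767637472326], [0.30662820331792523, 0.18288957700097755]] [[-0.22029929551552851, 0.14112918183701284], [-0.22554500449554016, 0.03738439777912338], [-0.29618142052511603, 0.038150684550375236], [-0.2998032011651932, 0.13840624745619354]]
teal [[0.39737547155049535, -0.17133769390320736], [0.34346486098507706, -0.23257859474388515], [0.2730497694296923, -0.16137514952131685], [0.3255255862378355, -0.10003701883889929]] [[-0.13345164790594852, -0.18723033966530528], [-0.17259095783204254, -0.25881886029412593], [-0.25692865317172386, -0.20482470435936212], [-0.21921044430418005, -0.13345654377553118]]
rail yaw -0.19986808115883828 x at y=-.018 0.5697122657843905
rail yaw -0.2425691733446181 x at y=-.018 0.57962440276177
```

Call:
drive_tool --pt "50 0 0 0 0 0 0.14" --pt "50 0 0 0 0 0 0.14" --pt "50 -39.7 -15.6 0 0 0 0" --pt "50 -39.7 -15.6 0 0 0 0" --pt "50 -39.7 -15.6 0 0 0 0" --pt "50 -39.7 -15.6 0 0 0 0" --pt "50 -39.7 -15.6 0 0 0 0" --pt "50 -39.7 -15.6 0 0 0 0" --pt "50 -39.7 -15.6 0 0 0 0" --pt "50 -39.7 -15.6 0 0 0 0" --pt "50 -39.7 -15.6 0 0 0 0" --pt "50 -39.7 -15.6 0 0 0 0" --pt "50 -39.7 -15.6 0 0 0 0" --pt "50 -39.7 -15.6 0 0 0 0" --pt "50 -39.7 -15.6 0 0 0 0" --pt "50 -39.7 -15.6 0 0 0 0" --pt "50 -39.7 -15.6 0 0 0 0" --pt "50 -39.7 -15.6 0 0 0 0" --pt "50 -39.7 -15.6 0 0 0 0" --pt "50 -39.7 -15.6 0 0 0 0"

```text
time: 3.4
tool_pos: [0.6348, -0.0507, 0.2269]
orientation: [1.001, 2.978, 0.0]
force: [1.0, 0.2, 0.4]
grip_width: 0.0461
```

```bash
cat >> h.py <<'E'
F=np.array([.5688,-.0180,-.2215])
def yawmat(jaw,tilt=0):  # jaw: world yaw of tool y
    return R.from_matrix(np.array([[np.cos(jaw+np.pi/2),np.cos(jaw),0],[np.sin(jaw+np.pi/2),np.sin(jaw),0],[0,0,-1.]]))
def f2w(x,y,z=0): return tf(F,[x,y,z])[0]
def w2f(w):
    c,s=np.cos(F[2]),np.sin(F[2]);d=np.array(w)[:2]-F[:2];return np.array([c*d[0]+s*d[1],-s*d[0]+c*d[1],w[2]])
def to(r,pos,jaw):
    s=r.get_state();Rc=R.from_rotvec(s["orientation"])
    best=None
    for k in(0,np.pi):
        rv=(Rc.inv()*yawmat(jaw+k)).as_rotvec()
        if best is None or np.linalg.norm(rv)<np.linalg.norm(best):best=rv
    np.set_printoptions(precision=3,suppress=True)
    print("t",round(s["time"],2),"pos",s["tool_pos"],"fix",w2f(s["tool_pos"]),"F",s["force"],"w",round(s["grip_width"],4),"q",s["joint_positions"])
    print("shift mm (tool axes now)",Rc.inv().apply(np.array(pos)-s["tool_pos"])*1e3,"turn",best)
    print(" shift mm in turned axes",(Rc*R.from_rotvec(best)).inv().apply(np.array(pos)-s["tool_pos"])*1e3)
E
python3 - <<'E'
from h import *;from rig import r
to(r,[.634,-.0498,.0125],np.radians(52.8))
p=r.capture("top");cv2.imwrite("pics/t1.png",p["img"])
E
```

```text
t 3.4 pos [ 0.635 -0.051  0.227] fix [ 0.072 -0.017  0.227] F [1.002 0.176 0.415] w 0.0461 q [ 0.074  0.443 -0.049  1.597  0.023  1.102  0.941]
shift mm (tool axes now) [  1.261   0.1   214.401] turn [0.    0.    0.001]
 shift mm in turned axes [  1.2     0.175 214.401]
```

Call:
drive_tool --pt "50 1.2 0 45 0 0 0" --pt "50 0 0 45 0 0 0" --pt "50 0 0 45 0 0 0" --pt "50 0 0 40 0 0 0" --pt "50 0 0 25 0 0 0" --pt "50 0 0 13.5 0 0 0" --pt "50 0 0 0 0 0 0" --pt "0 0 0 0 0 0 0" --pt "0 0 0 0 0 0 0" --pt "0 0 0 0 0 0 0" --pt "0 0 0 0 0 0 0" --pt "0 0 0 0 0 0 0"

```text
time: 4.65
tool_pos: [0.6335, -0.0485, 0.0139]
orientation: [1.001, 2.977, 0.0]
force: [-1.4, -0.4, 1.6]
grip_width: 0.0177
```

```bash
python3 - <<'E'
from h import *;from rig import r
to(r,[.474,.403,.16],np.radians(97.5))
p=r.capture("scene");cv2.imwrite("pics/s2.png",cv2.resize(p["img"][120:340,130:400],None,fx=2.7,fy=2.7))
E
```

```text
t 4.65 pos [ 0.634 -0.048  0.014] fix [ 0.07  -0.016  0.014] F [-1.354 -0.388  1.609] w 0.0177 q [ 0.066  0.701 -0.043  1.725  0.042  0.715  0.923]
shift mm (tool axes now) [ 399.794  263.425 -146.295] turn [ 0.     0.001 -0.78 ]
 shift mm in turned axes [  99.231  468.431 -146.138]
```

View pics/s2.png

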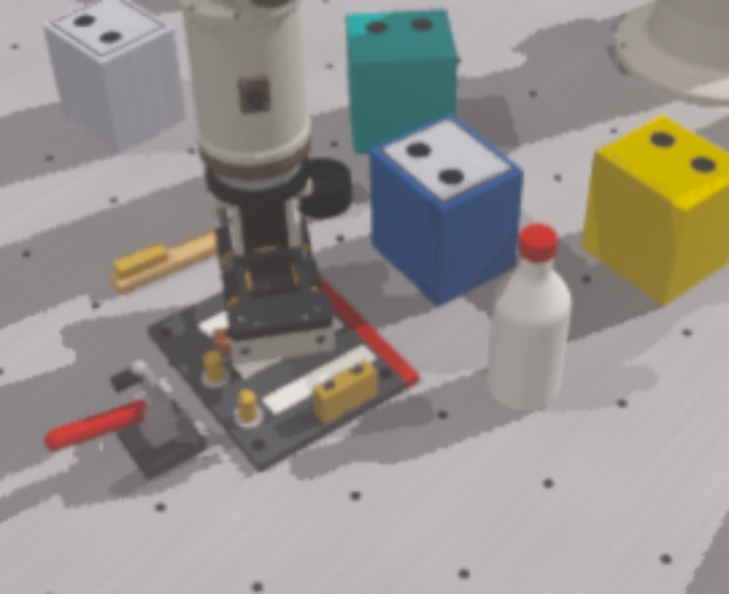

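Call:
drive_tool --pt "0 0 0 -20 0 0 0" --pt "0 0 0 -45 0 0 0" --pt "0 0 0 -45 0 0 0" --pt "0 0 0 -45 0 0 0" --pt "0 0 0 -45 0 0 0" --pt "0 0 0 -25 0 0 -0.13" --pt "0 0 0 0 0 0 -0.13" --pt "0 0 0 0 0 0 -0.13" --pt "0 0 0 0 0 0 -0.13" --pt "0 0 0 0 0 0 -0.13" --pt "0 0 0 0 0 0 -0.13" --pt "0 0 0 0 0 0 0"

```text
time: 5.9
tool_pos: [0.6325, -0.0486, 0.2375]
orientation: [0.207, -3.133, -0.001]
force: [-0.3, 0.9, -1.8]
grip_width: 0.0179
```

Call:
drive_tool --pt "0 7 36 0 0 0 0" --pt "0 8 36 0 0 0 0" --pt "0 8 36 0 0 0 0" --pt "0 8 36 0 0 0 0" --pt "0 8 36 0 0 0 0" --pt "0 8 36 0 0 0 0" --pt "0 8 36 0 0 0 0" --pt "0 8 36 0 0 0 0" --pt "0 8 36 0 0 0 0" --pt "0 8 36 0 0 0 0" --pt "0 8 36 0 0 0 0" --pt "0 8 36 0 0 0 0" --pt "0 4 36 0 0 0 0" --pt "0 0 0 0 0 0 0"

```text
time: 7.3
tool_pos: [0.4693, 0.4094, 0.2382]
orientation: [0.214, -3.132, -0.007]
force: [-2.5, 0.5, -1.4]
grip_width: 0.0174
```

```bash
python3 - <<'E'
from h import *;from rig import r
to(r,[.474,.403,.009],np.radians(97.5))
p=r.capture("top");cv2.imwrite("pics/t3.png",p["img"][100:340,20:340].repeat(2,0).repeat(2,1))
p=r.capture("scene");cv2.imwrite("pics/s3.png",p["img"])
E
```

```text
t 7.3 pos [0.469 0.409 0.238] fix [-0.191  0.395  0.238] F [-2.542  0.463 -1.419] w 0.0174 q [-0.473  0.434 -0.381  1.613  0.169  1.126  0.813]
shift mm (tool axes now) [ -4.17   -8.022 229.129] turn [ 0.005 -0.002  0.005]
 shift mm in turned axes [ -3.806  -6.923 229.171]
```

View pics/t3.png

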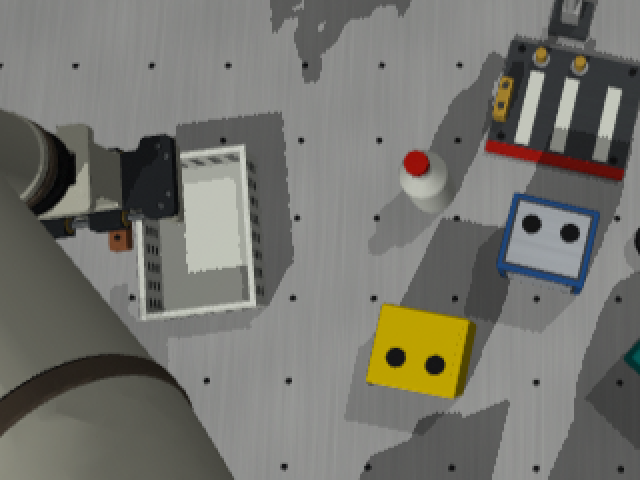

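View pics/s3.png

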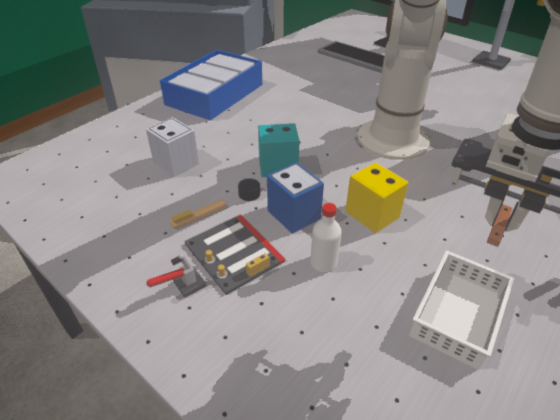

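```bash
python3 - <<'E'
from h import *;from rig import r
np.set_printoptions(precision=4,suppress=True)
t=pickle.load(open("top0.pkl","rb"));s=pickle.load(open("scene0.pkl","rb"))
print(proj(t,[[.469,.409,.23]]),proj(s,[[.469,.409,.23]]))
cv2.imwrite("pics/b1.png",np.hstack([cv2.resize(t["img"][160:275,75:165],None,fx=4,fy=4),cv2.resize(s["img"][245:360,405:520],(460,460))]))
print(back(t,[(125,221.3)],0),back(s,[(460.5,314.2)],0))
E
```

```text
[[ 82.6956 204.9411]] [[501.0405 228.6382]]
[[0.4673 0.4079 0.    ]] [[0.47   0.4105 0.    ]]
```

View pics/b1.png

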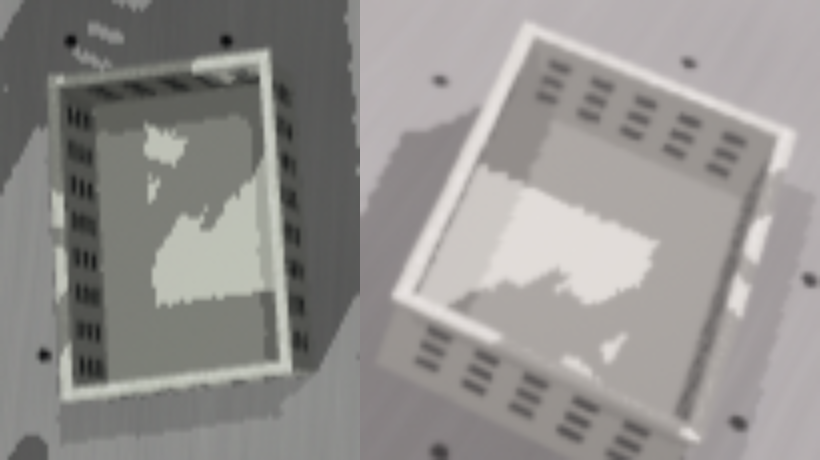

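Call:
drive_tool --pt "0 0 -1 45 0 0 0" --pt "0 0 0 45 0 0 0" --pt "0 0 0 45 0 0 0" --pt "0 0 0 40 0 0 0" --pt "0 0 0 25 0 0 0" --pt "0 0 0 15 0 0 0" --pt "0 0 0 8 0 0 0" --pt "0 0 0 4 0 0 0" --pt "0 0 0 1 0 0 0" --pt "0 0 0 0 0 0 0"

```text
time: 8.4
tool_pos: [0.4747, 0.4022, 0.0115]
orientation: [-0.205, 3.133, 0.002]
force: [0.1, -0.3, -1.9]
grip_width: 0.0176
```

Call:
drive_tool --pt "0 0 0 1.5 0 0 0" --pt "0 0 0 1 0 0 0" --pt "0 0 0 0 0 0 0"

```text
time: 8.7
tool_pos: [0.4739, 0.4017, 0.008]
orientation: [-0.206, 3.134, 0.0]
force: [-0.4, 0.2, -1.5]
grip_width: 0.0176
```

Call:
drive_tool --pt "35 0 0 0 0 0 0" --pt "35 0 0 0 0 0 0" --pt "35 0 0 0 0 0 0" --pt "35 0 0 -10 0 0 0" --pt "35 0 0 -40 0 0 0" --pt "35 0 0 -50 0 0 0" --pt "35 0 0 -50 0 0 0" --pt "35 0 0 -50 0 0 0" --pt "35 0 0 -30 0 0 0" --pt "35 0 0 0 0 0 0"

```text
time: 9.7
tool_pos: [0.4762, 0.4042, 0.2449]
orientation: [-0.206, 3.126, 0.01]
force: [0.2, 0.1, 0.7]
grip_width: 0.0319
```

```bash
python3 - <<'E'
from h import *;from rig import r
to(r,f2w(-.175,-.019,.24),np.pi/2+F[2])
p=r.capture("top");cv2.imwrite("pics/t4.png",p["img"][100:340,20:340].repeat(2,0).repeat(2,1))
p=r.capture("scene");cv2.imwrite("pics/s4.png",p["img"])
E
```

```text
t 9.7 pos [0.476 0.404 0.245] fix [-0.183  0.392  0.245] F [0.206 0.093 0.7  ] w 0.0319 q [-0.461  0.424 -0.382  1.611  0.172  1.128  0.818]
shift mm (tool axes now) [ 134.291 -388.069    1.313] turn [0.008 0.009 0.353]
 shift mm in turned axes [  -8.093 -410.54     4.941]
```

View pics/s4.png

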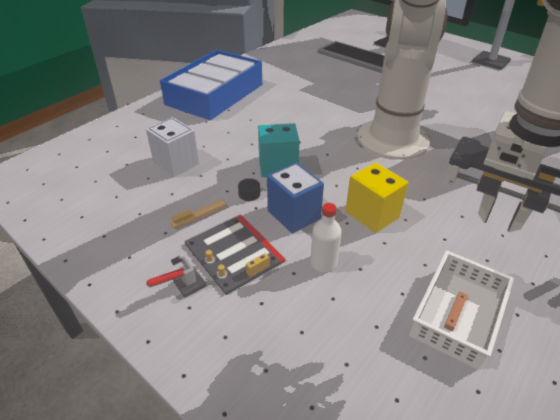

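Call:
drive_tool --pt "50 0 0 0 0 0 0.118" --pt "50 0 0 0 0 0 0.118" --pt "50 0 0 0 0 0 0.118" --pt "50 -1 -41 0 0 0 0" --pt "50 -1 -41 0 0 0 0" --pt "50 -1 -41 0 0 0 0" --pt "50 -1 -41 0 0 0 0" --pt "50 -1 -41 0 0 0 0" --pt "50 -1 -41 0 0 0 0" --pt "50 -1 -41 0 0 0 0" --pt "50 -1 -41 0 0 0 0" --pt "50 0 -41 0 0 0 0" --pt "50 0 -41 0 0 0 0" --pt "50 0 0 0 0 0 0" --pt "50 0 0 0 0 0 0"

```text
time: 11.3
tool_pos: [0.3899, -0.0008, 0.2367]
orientation: [-0.353, -3.119, 0.0]
force: [-0.2, 0.8, 0.2]
grip_width: 0.0455
```

```bash
python3 - <<'E'
from h import *;from rig import r
to(r,f2w(-.177,-.019,.047),np.pi/2+F[2])
E
```

```text
t 11.3 pos [ 0.39  -0.001  0.237] fix [-0.178 -0.022  0.237] F [-0.204  0.821  0.237] w 0.0455 q [ 0.013 -0.013 -0.079  2.148 -0.002  1.009  1.28 ]
shift mm (tool axes now) [ -1.724   3.558 189.701] turn [-0.    -0.002 -0.004]
 shift mm in turned axes [ -1.307   3.491 189.706]
```

Call:
drive_tool --pt "50 0 3.5 40 0 0 0" --pt "50 0 0 40 0 0 0" --pt "50 0 0 40 0 0 0" --pt "50 0 0 20 0 0 0" --pt "50 0 0 0 0 0 0"

```text
time: 11.8
tool_pos: [0.3887, 0.0047, 0.0947]
orientation: [-0.344, -3.115, 0.001]
force: [-1.4, 0.0, 0.1]
grip_width: 0.0459
```

```bash
python3 - <<'E'
from h import *;from rig import r
to(r,f2w(-.174,-.019,.047),np.pi/2+F[2])
for n in("scene","top"):
    p=r.capture(n);cv2.imwrite(f"pics/{n}5.png",cv2.resize(p["img"][100:300,150:420],None,fx=2.8,fy=2.8))
E
```

```text
t 11.8 pos [0.389 0.005 0.095] fix [-0.181 -0.017  0.095] F [-1.429  0.018  0.083] w 0.0459 q [-0.003  0.229 -0.085  2.283  0.031  0.638  1.24 ]
shift mm (tool axes now) [-7.027 -1.513 47.649] turn [-0.001 -0.008  0.001]
 shift mm in turned axes [-6.663 -1.568 47.699]
```

View pics/scene5.png

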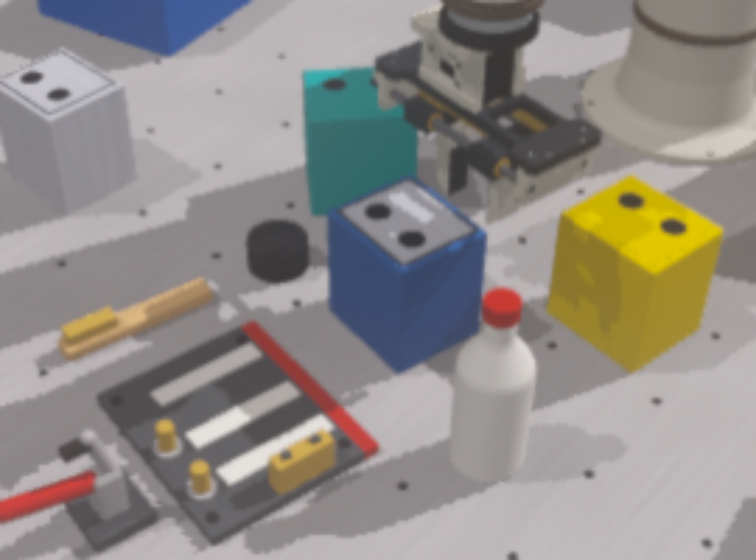

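View pics/top5.png

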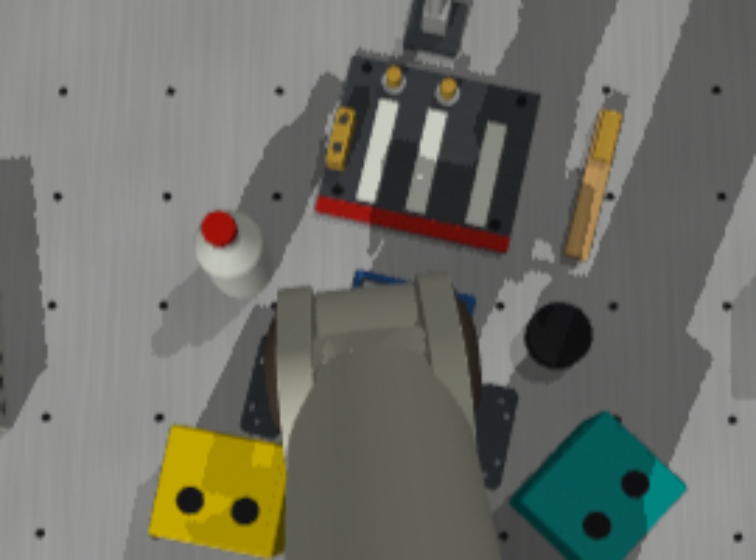

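Call:
drive_tool --pt "50 0 -1 15 0 0 0" --pt "50 0 0 15 0 0 0" --pt "50 0 0 10 0 0 0" --pt "50 0 0 5 0 0 0" --pt "50 0 0 0 0 0 0"

```text
time: 12.4
tool_pos: [0.3918, 0.0026, 0.0528]
orientation: [0.349, 3.122, 0.0]
force: [1.7, 0.2, 0.7]
grip_width: 0.0459
```

Call:
drive_tool --pt "50 0 0 0 0 -0.06 0" --pt "50 0 0 0 0 -0.06 0" --pt "50 0 0 0 0 0 0"

```text
time: 12.7
tool_pos: [0.3899, 0.0025, 0.053]
orientation: [0.334, 3.004, -0.021]
force: [-1.2, -0.1, -0.9]
grip_width: 0.0459
```

```bash
python3 - <<'E'
from h import *;from rig import r
to(r,f2w(-.174,-.019,.047),np.pi/2+F[2])
E
```

```text
t 12.7 pos [0.39  0.003 0.053] fix [-0.179 -0.019  0.053] F [-1.171 -0.128 -0.865] w 0.0459 q [-0.087  0.269 -0.028  2.404  0.135  0.359  1.112]
shift mm (tool axes now) [-4.282  0.263  6.537] turn [-0.001  0.119 -0.   ]
 shift mm in turned axes [-5.03   0.259  5.98 ]
```

Call:
drive_tool --pt "50 0 0 0 0 0.035 0" --pt "50 0 0 2 0 0.035 0" --pt "50 0 0 2 0 0 0" --pt "50 -10 0 0.5 0 0 0" --pt "50 0 0 0 0 0 0"

```text
time: 13.2
tool_pos: [0.4036, -0.0001, 0.0491]
orientation: [0.344, 3.071, -0.008]
force: [-0.0, 0.5, -1.0]
grip_width: 0.046
```

```bash
python3 - <<'E'
from h import *;from rig import r
to(r,f2w(-.0975,-.019,.049),np.pi/2+F[2])
E
```

```text
t 13.2 pos [ 0.404 -0.     0.049] fix [-0.165 -0.019  0.049] F [-0.048  0.485 -1.047] w 0.046 q [-0.024  0.323 -0.062  2.322  0.08   0.449  1.193]
shift mm (tool axes now) [-67.519   0.002   3.59 ] turn [ 0.001  0.052 -0.002]
 shift mm in turned axes [-67.614  -0.114   0.071]
```

Call:
drive_tool --pt "50 -3 0 0.2 0 0 0" --pt "50 -5 0 0.2 0 0 0" --pt "50 -5 0 0.3 0 0 0" --pt "50 -5 0 0.2 0 0 0" --pt "50 -5 0 0.3 0 0 0" --pt "50 -5 0 0.2 0 0 0" --pt "50 -5 0 0.3 0 0 0" --pt "50 -5 0 0.2 0 0 0" --pt "50 -5 0 0.3 0 0 0" --pt "50 -4 0 0.2 0 0 0" --pt "50 0 0 0 0 0 0"

```text
time: 14.3
tool_pos: [0.4479, -0.0104, 0.0485]
orientation: [0.344, 3.073, -0.009]
force: [-1.8, 0.6, -1.2]
grip_width: 0.0453
```

```bash
python3 - <<'E'
from h import *;from rig import r
to(r,f2w(-.0975,-.019,.049),np.pi/2+F[2])
for n in("scene","top"):
    p=r.capture(n);cv2.imwrite(f"pics/{n}6.png",cv2.resize(p["img"][100:300,150:420],None,fx=2.8,fy=2.8))
E
```

```text
t 14.3 pos [ 0.448 -0.01   0.049] fix [-0.12  -0.019  0.049] F [-1.788  0.561 -1.221] w 0.0453 q [ 0.005  0.382 -0.06   2.221  0.076  0.493  1.231]
shift mm (tool axes now) [-22.053   0.21    0.645] turn [-0.     0.05  -0.001]
 shift mm in turned axes [-22.058   0.178  -0.461]
```

View pics/scene6.png

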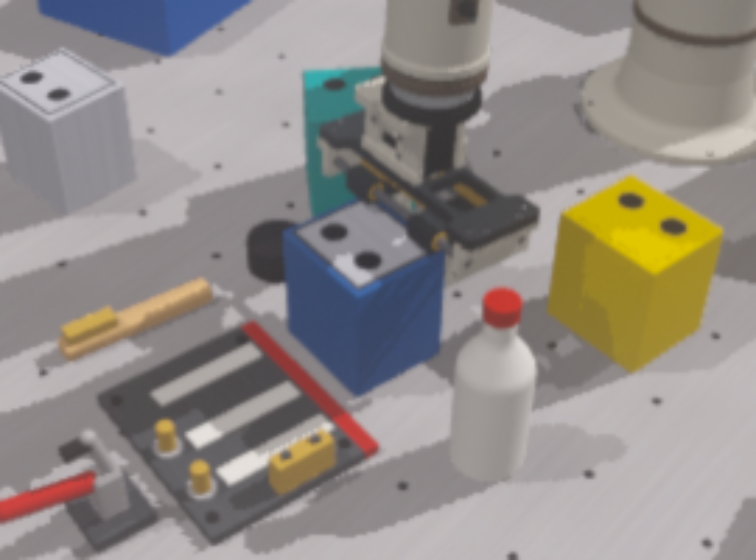

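View pics/top6.png

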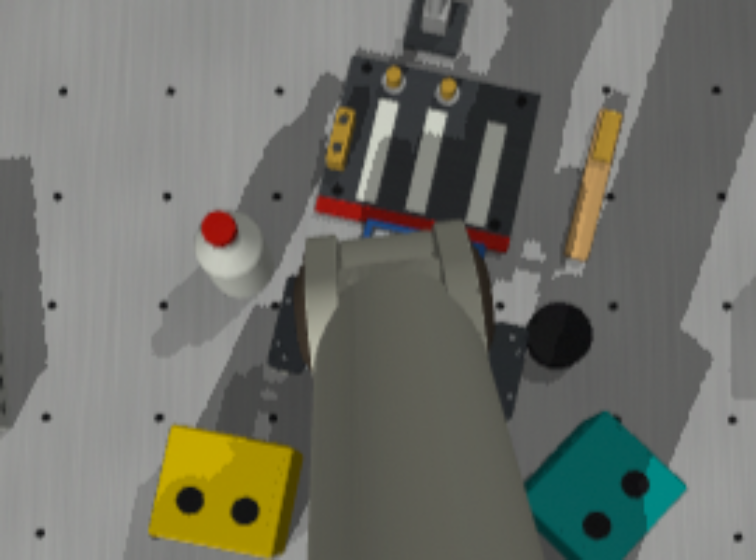

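Call:
drive_tool --pt "50 -4 0 0.2 0 0 0" --pt "50 -4 0 0.2 0 0 0" --pt "50 -4 0 0.2 0 0 0" --pt "50 -2 0 0.1 0 0 0" --pt "50 -1.5 0 0 0 0 0"

```text
time: 14.9
tool_pos: [0.4627, -0.0138, 0.0487]
orientation: [0.344, 3.073, -0.009]
force: [-3.0, 0.4, -1.0]
grip_width: 0.0457
```

Call:
drive_tool --pt "50 -1.5 0 0 0 0 0" --pt "50 -1.5 0 0.1 0 0 0"

```text
time: 15.1
tool_pos: [0.4656, -0.0144, 0.0487]
orientation: [0.344, 3.073, -0.009]
force: [-2.4, 1.7, -1.2]
grip_width: 0.0459
```

Call:
drive_tool --pt "50 -1 0 0 0 0 0" --pt "50 -1 0 0.1 0 0 0"

```text
time: 15.3
tool_pos: [0.4663, -0.0147, 0.0485]
orientation: [0.344, 3.075, -0.009]
force: [-6.5, 2.4, 2.7]
grip_width: 0.0461
```

Call:
drive_tool --pt "50 -1 0 0 0 0 0" --pt "50 0 0 0 0 0 0"

```text
time: 15.5
tool_pos: [0.4663, -0.0147, 0.0485]
orientation: [0.344, 3.077, -0.009]
force: [-7.4, 2.0, 4.6]
grip_width: 0.0456
```

Call:
drive_tool --pt "50 -1 0 0 0 0 0" --pt "50 0 0 0 0 0 0"

```text
time: 15.7
tool_pos: [0.4663, -0.0147, 0.0484]
orientation: [0.343, 3.079, -0.009]
force: [-9.5, 3.3, 8.0]
grip_width: 0.0461
```

```bash
python3 - <<'E'
from h import *;from rig import r
to(r,f2w(-.0975,-.019,.049),np.pi/2+F[2]);print(r.get_state()["moment"])
for n in("scene","top"):
    p=r.capture(n);pickle.dump(p,open(n+"7.pkl","wb"));cv2.imwrite(f"pics/{n}7.png",cv2.resize(p["img"][140:270,180:350],None,fx=4.5,fy=4.5,interpolation=cv2.INTER_CUBIC))
E
```

```text
t 15.7 pos [ 0.466 -0.015  0.048] fix [-0.101 -0.019  0.048] F [-9.459  3.303  7.971] w 0.0461 q [ 0.017  0.408 -0.061  2.173  0.074  0.519  1.247]
shift mm (tool axes now) [-3.24   0.332 -0.431] turn [-0.001  0.044 -0.001]
 shift mm in turned axes [-3.219  0.33  -0.573]
[0.559 2.134 0.013]
```

View pics/scene7.png

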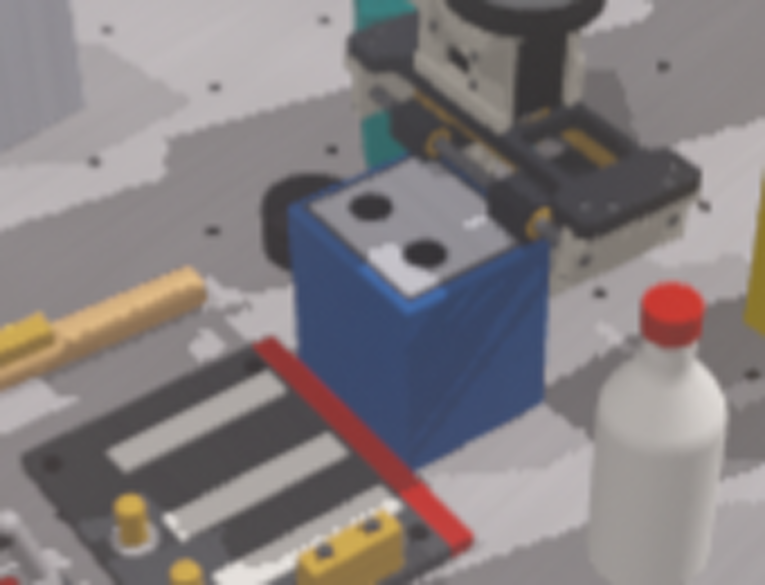

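View pics/top7.png

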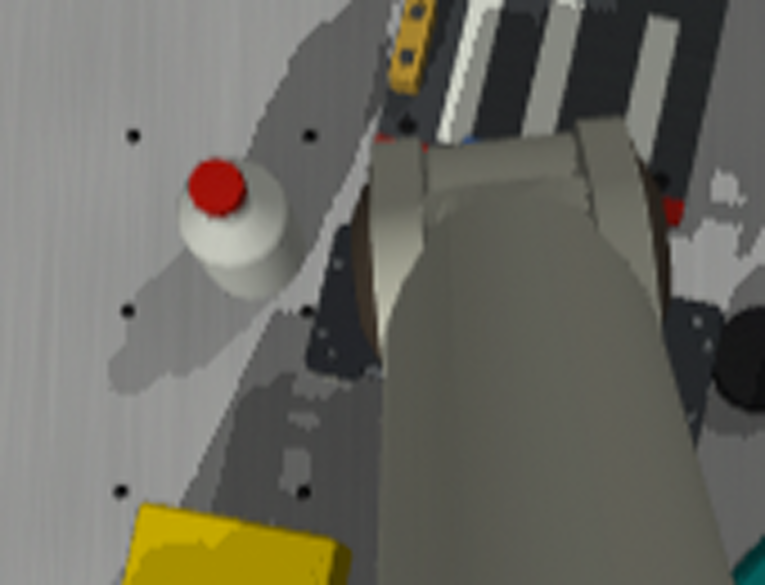

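Call:
drive_tool --pt "50 6 0 0 0 0 0" --pt "50 10 0 0 0 0.03 0" --pt "50 0 0 -15 0 0.02 0" --pt "50 0 0 -20 0 0 0" --pt "50 0 0 -9 0 0 0" --pt "50 0 0 0 0 0 0"

```text
time: 16.4
tool_pos: [0.4555, -0.0118, 0.0935]
orientation: [0.349, 3.118, 0.001]
force: [0.2, -0.2, 0.5]
grip_width: 0.0462
```

```bash
python3 - <<'E'
from h import *;from rig import r
to(r,f2w(-.101,-.019,.092),np.pi/2+F[2]);print(r.get_state()["moment"])
for n in("scene",):
    p=r.capture(n);pickle.dump(p,open(n+"8.pkl","wb"));cv2.imwrite(f"pics/{n}8.png",cv2.resize(p["img"][140:270,180:350],None,fx=4.5,fy=4.5,interpolation=cv2.INTER_CUBIC))
E
```

```text
t 16.4 pos [ 0.456 -0.012  0.094] fix [-0.112 -0.019  0.094] F [ 0.198 -0.25   0.495] w 0.0462 q [ 0.038  0.325 -0.081  2.145  0.042  0.669  1.276]
shift mm (tool axes now) [-10.886  -0.147   1.564] turn [ 0.001  0.004 -0.002]
 shift mm in turned axes [-10.891  -0.162   1.523]
[0.016 0.033 0.031]
```

View pics/scene8.png

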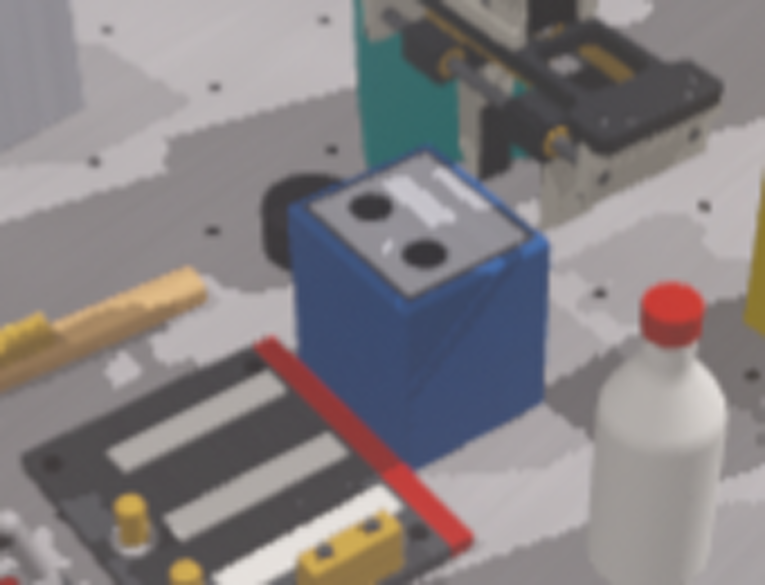

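Call:
drive_tool --pt "50 -5 0 1 0 0 0" --pt "50 -4 0 0.5 0 0 0" --pt "50 -2 0 0 0 0 0" --pt "50 -5.2 0 -4.7 0 0 0" --pt "50 -5.2 0 -4.7 0 0 0" --pt "50 -5.2 0 -4.7 0 0 0" --pt "50 0 0 0 0 0 0"

```text
time: 17.15
tool_pos: [0.4807, -0.0179, 0.1055]
orientation: [0.35, 3.121, 0.0]
force: [-1.3, -0.1, 0.2]
grip_width: 0.0458
```

```bash
python3 - <<'E'
from h import *;from rig import r
to(r,f2w(-.101,-.019,.092),np.pi/2+F[2])
for n in("scene",):
    p=r.capture(n);cv2.imwrite(f"pics/{n}9.png",cv2.resize(p["img"][140:270,180:350],None,fx=4.5,fy=4.5,interpolation=cv2.INTER_CUBIC))
E
```

```text
t 17.15 pos [ 0.481 -0.018  0.106] fix [-0.086 -0.019  0.106] F [-1.335 -0.141  0.199] w 0.0458 q [ 0.048  0.343 -0.078  2.078  0.04   0.721  1.292]
shift mm (tool axes now) [15.054  0.191 13.528] turn [ 0.     0.001 -0.002]
 shift mm in turned axes [15.035  0.218 13.549]
```

View pics/scene9.png

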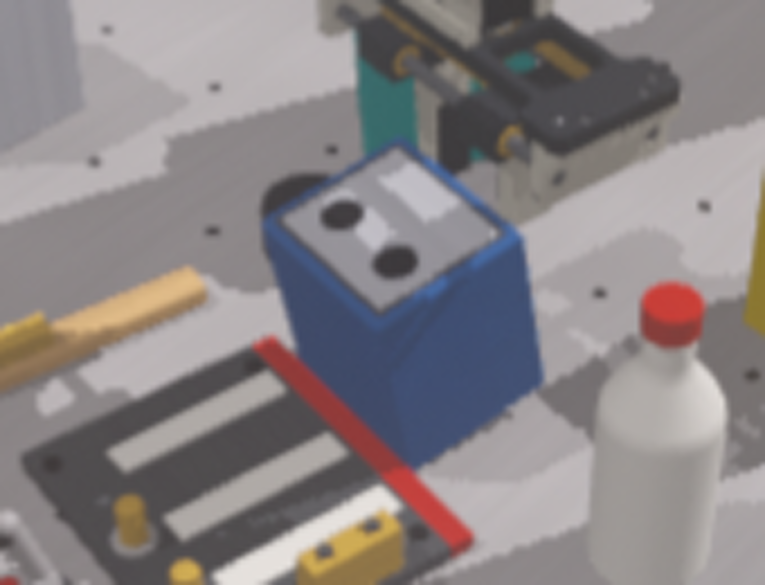

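Call:
drive_tool --pt "50 -5.9 0 -3.7 0 0 0" --pt "50 -5.9 0 -3.7 0 0 0" --pt "50 -5.9 0 -3.7 0 0 0" --pt "50 -6.5 0 -2.6 0 0 0" --pt "50 -6.5 0 -2.6 0 0 0" --pt "50 -6.5 0 -2.6 0 0 0" --pt "50 0 0 0 0 0 0"

```text
time: 17.9
tool_pos: [0.5177, -0.0261, 0.1242]
orientation: [0.349, 3.12, 0.0]
force: [-0.8, -0.0, 1.0]
grip_width: 0.0459
```

```bash
python3 - <<'E'
from h import *;from rig import r
to(r,f2w(-.101,-.019,.092),np.pi/2+F[2])
for n in("scene",):
    p=r.capture(n);cv2.imwrite(f"pics/{n}10.png",cv2.resize(p["img"][140:270,180:350],None,fx=4.5,fy=4.5,interpolation=cv2.INTER_CUBIC))
E
```

```text
t 17.9 pos [ 0.518 -0.026  0.124] fix [-0.048 -0.019  0.124] F [-0.781 -0.037  0.978] w 0.0459 q [ 0.059  0.369 -0.073  1.98   0.037  0.792  1.313]
shift mm (tool axes now) [53.05   0.021 32.028] turn [ 0.     0.002 -0.002]
 shift mm in turned axes [52.97   0.123 32.159]
```

View pics/scene10.png

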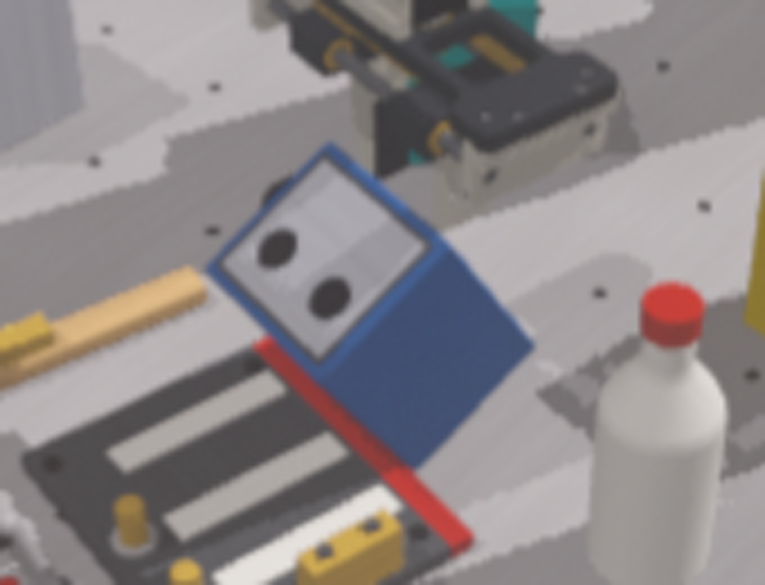

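Call:
drive_tool --pt "50 -6.8 0 -1.5 0 0 0" --pt "50 -6.8 0 -1.5 0 0 0" --pt "50 -6.8 0 -1.5 0 0 0" --pt "50 -5 0 -0.2 0 0 0" --pt "50 -4 0 -0.2 0 0 0" --pt "50 -4 0 -0.2 0 0 0" --pt "50 -4 0 0 0 0 0" --pt "50 0 0 0 0 0 0"

```text
time: 18.75
tool_pos: [0.5529, -0.0342, 0.1287]
orientation: [0.349, 3.122, 0.0]
force: [-0.2, -0.3, -0.4]
grip_width: 0.0457
```

```bash
python3 - <<'E'
from h import *;from rig import r
to(r,f2w(-.101,-.019,.092),np.pi/2+F[2])
for n in("scene",):
    p=r.capture(n);cv2.imwrite(f"pics/{n}11.png",cv2.resize(p["img"][140:270,180:350],None,fx=4.5,fy=4.5,interpolation=cv2.INTER_CUBIC))
E
```

```text
t 18.75 pos [ 0.553 -0.034  0.129] fix [-0.012 -0.019  0.129] F [-0.232 -0.282 -0.441] w 0.0457 q [ 0.068  0.418 -0.067  1.89   0.037  0.835  1.329]
shift mm (tool axes now) [89.03   0.213 36.625] turn [ 0.     0.    -0.001]
 shift mm in turned axes [89.015  0.348 36.661]
```

View pics/scene11.png

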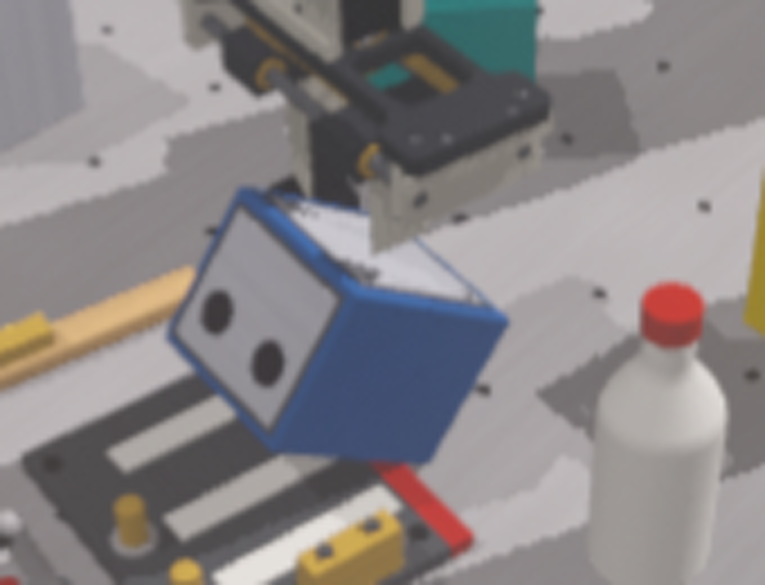

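Call:
drive_tool --pt "50 0 0 0 0 0 0" --pt "50 0 0 0 0 0 0" --pt "50 0 0 -1 0 0 0" --pt "50 0 0 0 0 0 0"

```text
time: 19.2
tool_pos: [0.5523, -0.034, 0.1299]
orientation: [0.349, 3.122, 0.0]
force: [0.6, 0.5, -0.5]
grip_width: 0.0461
```

```bash
python3 - <<'E'
from h import *;from rig import r
to(r,f2w(-.101,-.019,.092),np.pi/2+F[2])
for n in("scene",):
    p=r.capture(n);cv2.imwrite(f"pics/{n}12.png",cv2.resize(p["img"][140:270,180:350],None,fx=4.5,fy=4.5,interpolation=cv2.INTER_CUBIC))
E
```

```text
t 19.2 pos [ 0.552 -0.034  0.13 ] fix [-0.013 -0.019  0.13 ] F [ 0.568  0.456 -0.522] w 0.0461 q [ 0.068  0.416 -0.068  1.89   0.037  0.837  1.329]
shift mm (tool axes now) [88.442  0.128 37.859] turn [ 0.     0.    -0.001]
 shift mm in turned axes [88.434  0.235 37.877]
```

View pics/scene12.png

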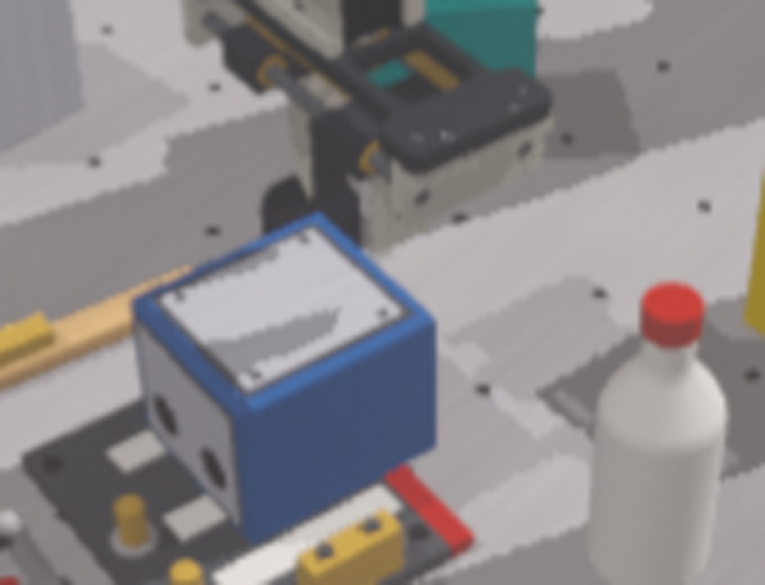

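Call:
drive_tool --pt "50 10 0 -30 0 0 0" --pt "50 30 0 -20 0 0 0" --pt "50 30 0 0 0 0 0" --pt "50 30 0 0 0 0 0" --pt "50 20 0 0 0 0 0" --pt "50 0 0 0 0 0 0"

```text
time: 19.85
tool_pos: [0.4326, -0.0071, 0.1796]
orientation: [-0.347, -3.121, 0.0]
force: [0.8, -0.5, 0.3]
grip_width: 0.0458
```

```bash
python3 - <<'E'
from h import *;from rig import r
to(r,f2w(-.04,-.019,.05),np.pi/2+F[2])
for n in("scene","top"):
    p=r.capture(n);pickle.dump(p,open(n+"13.pkl","wb"))
    a=p["img"][140:270,180:350] if n=="scene" else p["img"][90:240,210:400];cv2.imwrite(f"pics/{n}13.png",cv2.resize(a,None,fx=4,fy=4,interpolation=cv2.INTER_CUBIC))
E
```

```text
t 19.85 pos [ 0.433 -0.007  0.18 ] fix [-0.135 -0.019  0.18 ] F [ 0.837 -0.525  0.311] w 0.0458 q [ 0.044  0.147 -0.097  2.125  0.018  0.873  1.285]
shift mm (tool axes now) [-95.538   0.347 129.463] turn [-0.    -0.002 -0.   ]
 shift mm in turned axes [-95.324   0.264 129.621]
```

View pics/scene13.png

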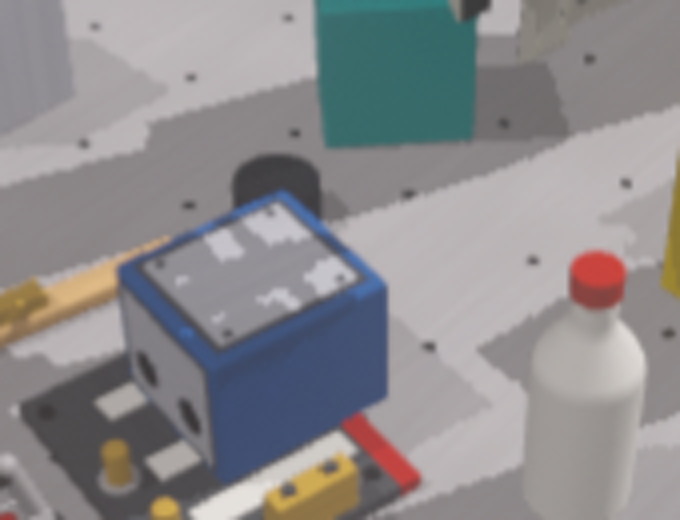

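View pics/top13.png

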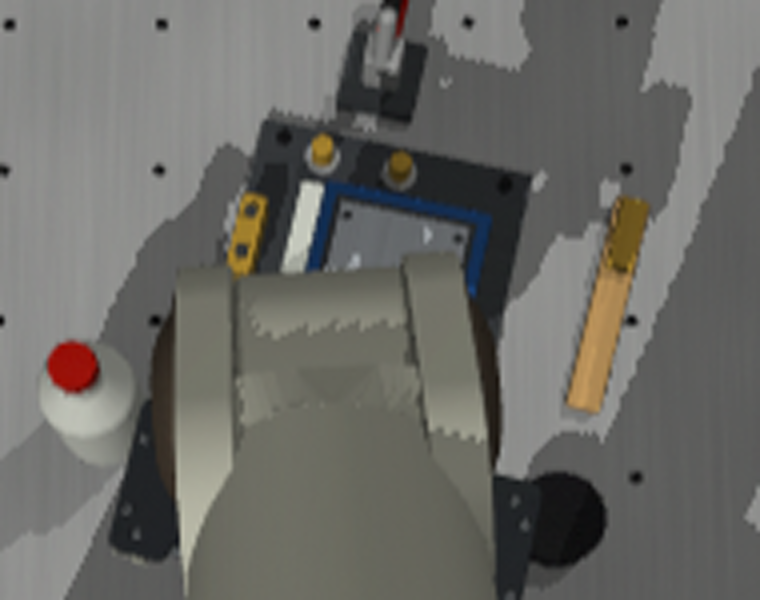

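```bash
python3 - <<'E'
from h import *
np.set_printoptions(precision=4,suppress=True)
s=pickle.load(open("scene13.pkl","rb"))
S=lambda a:[(x/4+180,y/4+140) for x,y in a]
L=[[-.055,-.05,.098],[-.055,.05,.098],[.055,.05,.098],[.055,-.05,.098],[.055,.05,.01],[-.055,.05,.01]]
q,e=fit([(s,L,S([(282,190),(387,285),(214,358),(118,268),(225,482),(386,397)]))],[.61,-.04,-.22]);print(q,e.tolist());print(w2f([q[0],q[1],0]),q[2]-F[2])
E
```

```text
[ 0.5971 -0.0446 -0.2155] [[0.05977338131154397, -1.4563088281130376], [0.8228724906012985, -1.2795629327564484], [-0.3207004227434709, 2.8560886783711794], [-1.7833187158636292, -1.3233507455591962], [-0.20750385175040265, 1.3528467938990048], [1.0618419331348719, 0.12448020802068527]]
[ 0.0335 -0.0198  0.    ] 0.005957647059621679
```

Call:
drive_tool --pt "50 -40 0 0 0 0 0" --pt "50 -40 0 0 0 0 0" --pt "50 -10 0 30 0 0 0" --pt "50 0 0 40 0 0 0" --pt "50 0 0 40 0 0 0" --pt "50 0 0 28 0 0 0" --pt "50 0 0 0 0 0 0"

```text
time: 20.65
tool_pos: [0.5206, -0.0277, 0.0376]
orientation: [-0.349, -3.115, 0.001]
force: [-0.2, 0.6, -0.1]
grip_width: 0.0462
```

```bash
python3 - <<'E'
from h import *;from rig import r
to(r,f2w(-.0,-.019,.042),np.pi/2+F[2])
p=r.capture("scene");cv2.imwrite(f"pics/scene14.png",cv2.resize(p["img"][140:270,180:350],None,fx=4,fy=4,interpolation=cv2.INTER_CUBIC))
E
```

```text
t 20.65 pos [ 0.521 -0.028  0.038] fix [-0.045 -0.02   0.038] F [-0.159  0.616 -0.136] w 0.0462 q [ 0.053  0.521 -0.063  2.003  0.053  0.626  1.303]
shift mm (tool axes now) [-44.885   1.116  -4.76 ] turn [-0.002 -0.007 -0.002]
 shift mm in turned axes [-44.921   1.052  -4.427]
```

View pics/scene14.png

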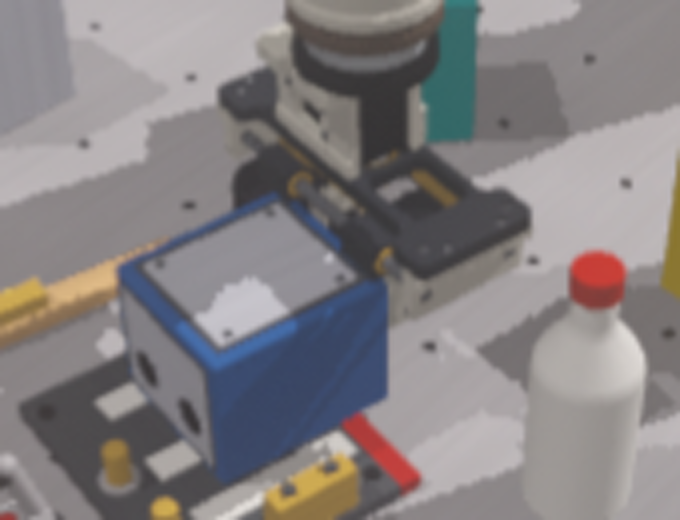

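Call:
drive_tool --pt "50 -4 0 -4 0 0 0" --pt "50 -4 0 0 0 0 0" --pt "50 -4 0 0 0 0 0" --pt "50 -4 0 0 0 0 0" --pt "50 -4 0 0 0 0 0" --pt "50 -4 0 0 0 0 0" --pt "50 -4 0 0 0 0 0" --pt "50 -4 0 0 0 0 0" --pt "50 -4 0 0 0 0 0" --pt "50 -4 0 0 0 0 0" --pt "50 0 0 0 0 0 0"

```text
time: 21.8
tool_pos: [0.5626, -0.0362, 0.0469]
orientation: [0.349, 3.121, 0.0]
force: [-3.5, 0.3, 3.2]
grip_width: 0.0457
```

```bash
python3 - <<'E'
from h import *;from rig import r
to(r,f2w(-.0,-.019,.042),np.pi/2+F[2])
p=r.capture("scene");cv2.imwrite(f"pics/scene15.png",cv2.resize(p["img"][140:300,160:350],None,fx=4,fy=4,interpolation=cv2.INTER_CUBIC))
E
```

```text
t 21.8 pos [ 0.563 -0.036  0.047] fix [-0.002 -0.019  0.047] F [-3.471  0.346  3.153] w 0.0457 q [ 0.065  0.556 -0.062  1.904  0.051  0.682  1.321]
shift mm (tool axes now) [-2.02   0.135  4.948] turn [ 0.     0.001 -0.001]
 shift mm in turned axes [-2.024  0.134  4.946]
```

View pics/scene15.png

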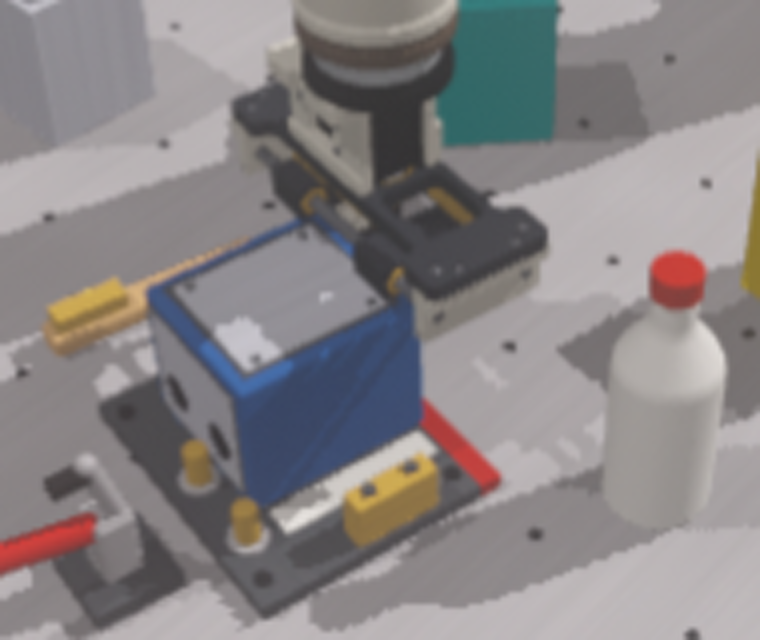

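Call:
drive_tool --pt "50 8 0 0 0 0 0" --pt "50 12 0 0 0 0 0" --pt "50 0 0 -40 0 0 0" --pt "50 0 0 -40 0 0 0" --pt "50 0 0 -40 0 0 0" --pt "50 0 0 -20 0 0 -0.13" --pt "50 -20 -20 0 0 0 -0.13" --pt "50 -20 -20 0 0 0 -0.13" --pt "50 -20 -20 0 0 0 -0.13" --pt "50 -10 -20 0 0 0 -0.13" --pt "50 0 -10 0 0 0 -0.13" --pt "50 0 0 0 0 0 -0.13" --pt "50 0 0 0 0 0 -0.13" --pt "50 0 0 0 0 0 -0.13" --pt "50 0 0 0 0 0 -0.13" --pt "50 0 0 0 0 0 -0.13" --pt "50 0 0 0 0 0 -0.14" --pt "50 0 0 0 0 0 0"

```text
time: 23.65
tool_pos: [0.6213, -0.1114, 0.1811]
orientation: [1.899, -2.498, -0.017]
force: [-0.6, -0.2, -0.9]
grip_width: 0.0459
```

```bash
python3 - <<'E'
from h import *;from rig import r
to(r,f2w(.066,-.097,.045),F[2])
for n in("scene","top"):
    p=r.capture(n);pickle.dump(p,open(n+"16.pkl","wb"))
    a=p["img"][140:300,160:350] if n=="scene" else p["img"][90:240,210:400];cv2.imwrite(f"pics/{n}16.png",cv2.resize(a,None,fx=4,fy=4,interpolation=cv2.INTER_CUBIC))
E
```

```text
t 23.65 pos [ 0.621 -0.111  0.181] fix [ 0.072 -0.08   0.181] F [-0.589 -0.168 -0.906] w 0.0459 q [ 0.78   0.674 -0.943  1.621  0.576  1.161  2.57 ]
shift mm (tool axes now) [ 18.169   3.32  136.082] turn [ 0.011  0.004 -0.049]
 shift mm in turned axes [ 17.425   5.716 136.1  ]
```

View pics/scene16.png

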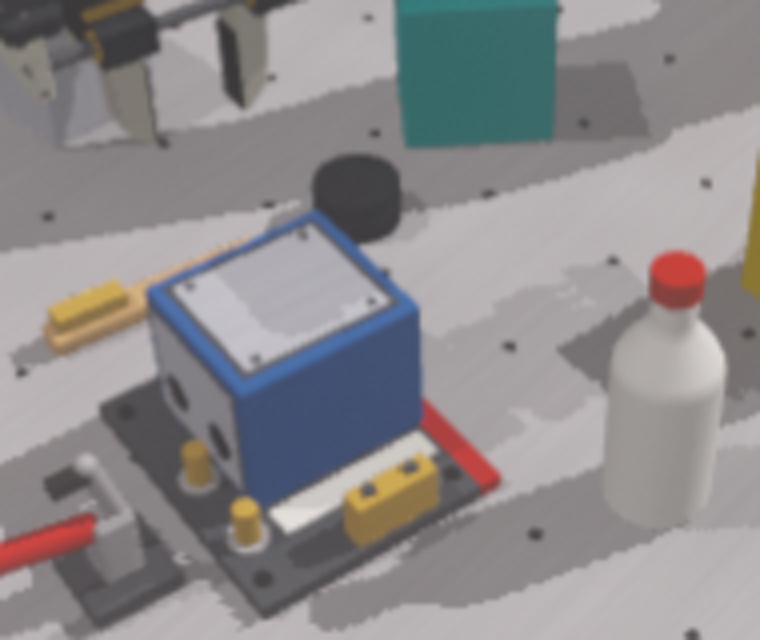

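View pics/top16.png

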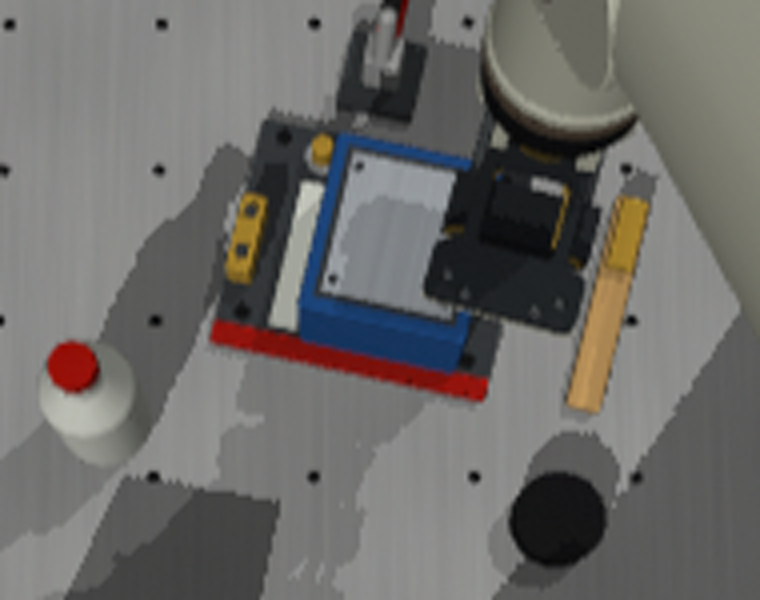

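Call:
drive_tool --pt "50 0 0 0 0 0 0.14" --pt "50 0 0 0 0 0 0.14" --pt "50 0 0 0 0 0 0.14" --pt "50 0 0 0 0 0 0.14" --pt "50 0 0 0 0 0 0.14" --pt "50 0 0 0 0 0 0.14" --pt "50 0 0 0 0 0 0.14" --pt "50 0 0 0 0 0 0.14" --pt "50 0 0 0 0 0 0.14" --pt "50 0 0 0 0 0 0.14" --pt "50 0 0 0 0 0 0.14" --pt "50 0 0 0 0 0 0.14" --pt "50 0 0 0 0 0 0.14" --pt "50 0 0 0 0 0 0.14" --pt "50 0 0 0 0 0 0.14" --pt "50 0 0 0 0 0 0.14" --pt "50 0 0 0 0 0 0.14" --pt "50 0 0 0 0 0 0.14" --pt "50 0 0 0 0 0 0.14" --pt "50 0 0 0 0 0 0.14"

```text
time: 25.75
tool_pos: [0.6222, -0.1138, 0.184]
orientation: [-2.154, -2.284, 0.011]
force: [0.1, 0.3, 0.2]
grip_width: 0.0456
```

Call:
drive_tool --pt "50 0 0 0 0 0 0.14" --pt "50 0 0 0 0 0 0.14" --pt "50 0 0 0 0 0 0"

```text
time: 26.05
tool_pos: [0.6224, -0.1136, 0.184]
orientation: [-2.447, -1.968, 0.011]
force: [0.3, -0.5, 0.5]
grip_width: 0.0462
```

```bash
python3 - <<'E'
from h import *;from rig import r
to(r,f2w(.066,-.097,.045),F[2])
E
```

```text
t 26.05 pos [ 0.622 -0.114  0.184] fix [ 0.073 -0.082  0.184] F [ 0.274 -0.458  0.527] w 0.0462 q [ 0.319  0.493 -0.249  1.637  0.141  1.035 -0.19 ]
shift mm (tool axes now) [-14.797  -6.579 139.157] turn [-0.005  0.005  0.006]
 shift mm in turned axes [-15.481  -7.254 139.049]
```

Call:
drive_tool --pt "50 -16 -7 0 0 0 0" --pt "50 0 0 40 0 0 0.006" --pt "50 0 0 40 0 0 0" --pt "50 0 0 40 0 0 0" --pt "50 0 0 18 0 0 0" --pt "50 0 0 0 0 0 0"

```text
time: 26.65
tool_pos: [0.6063, -0.1287, 0.0409]
orientation: [-2.441, -1.962, 0.021]
force: [-0.4, 0.3, 0.1]
grip_width: 0.0459
```

Call:
drive_tool --pt "50 4 0 0 0 0 0" --pt "50 5 0 0 0 0 0" --pt "50 5 0 0 0 0 0" --pt "50 5 0 0 0 0 0" --pt "50 0 0 0 0 0 0"

```text
time: 27.15
tool_pos: [0.6153, -0.109, 0.0453]
orientation: [-2.446, -1.965, 0.012]
force: [-0.3, -0.8, 1.1]
grip_width: 0.0457
```

```bash
python3 - <<'E'
from h import *;from rig import r
to(r,f2w(.066,-.043,.045),F[2])
p=r.capture("top");cv2.imwrite(f"pics/top17.png",cv2.resize(p["img"][90:240,210:400],None,fx=4,fy=4,interpolation=cv2.INTER_CUBIC))
E
```

```text
t 27.15 pos [ 0.615 -0.109  0.045] fix [ 0.065 -0.079  0.045] F [-0.343 -0.781  1.062] w 0.0457 q [ 0.295  0.656 -0.223  1.734  0.196  0.782 -0.241]
shift mm (tool axes now) [35.525  0.781  0.125] turn [-0.007  0.003  0.004]
 shift mm in turned axes [35.527  0.621  0.253]
```

View pics/top17.png

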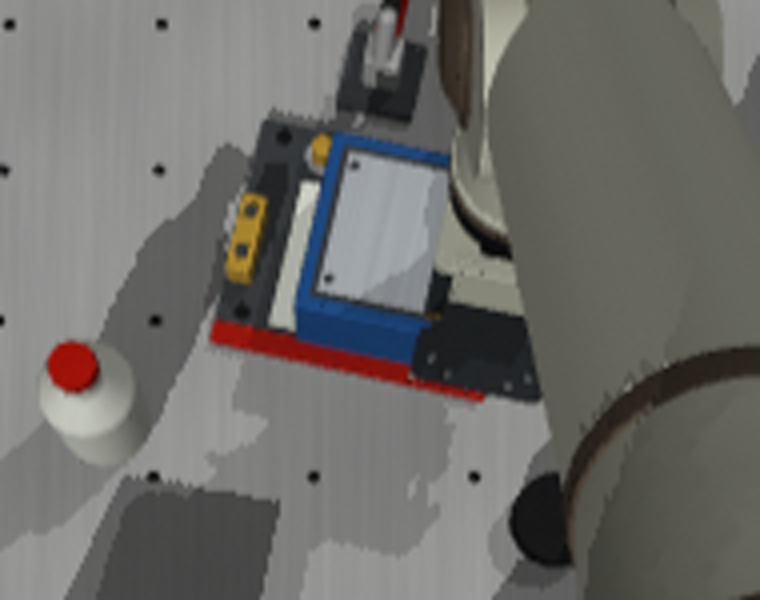

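Call:
drive_tool --pt "50 4 0 0 0 0 0" --pt "50 4 0 0 0 0 0" --pt "50 4 0 0 0 0 0" --pt "50 4 0 0 0 0 0" --pt "50 4 0 0 0 0 0" --pt "50 4 0 0 0 0 0" --pt "50 3 0 0 0 0 0" --pt "50 2 0 0 0 0 0" --pt "50 1 0 0 0 0 0"

```text
time: 28.1
tool_pos: [0.6208, -0.0822, 0.0445]
orientation: [-2.448, -1.963, 0.016]
force: [-2.2, -7.8, 6.0]
grip_width: 0.0457
```

Call:
drive_tool --pt "50 1 0 0 0 0 0" --pt "50 1 0 0 0 0 0"

```text
time: 28.3
tool_pos: [0.6211, -0.0807, 0.0445]
orientation: [-2.449, -1.962, 0.016]
force: [-1.5, -6.7, 7.0]
grip_width: 0.0457
```

Call:
drive_tool --pt "50 1 0 0 0 0 0" --pt "50 1 0 0 0 0 0"

```text
time: 28.5
tool_pos: [0.6215, -0.0788, 0.0445]
orientation: [-2.449, -1.962, 0.016]
force: [-1.5, -6.5, 5.2]
grip_width: 0.0457
```

```bash
python3 - <<'E'
from h import *;from rig import r
to(r,f2w(.066,-.043,.045),F[2])
p=r.capture("scene");cv2.imwrite(f"pics/scene18.png",cv2.resize(p["img"][140:300,160:350],None,fx=4,fy=4,interpolation=cv2.INTER_CUBIC))
E
```

```text
t 28.5 pos [ 0.621 -0.079  0.044] fix [ 0.065 -0.048  0.044] F [-1.539 -6.496  5.24 ] w 0.0457 q [ 0.244  0.66  -0.222  1.728  0.198  0.786 -0.295]
shift mm (tool axes now) [ 4.692  1.245 -0.541] turn [-0.009  0.006  0.002]
 shift mm in turned axes [ 4.698  1.242 -0.502]
```

View pics/scene18.png

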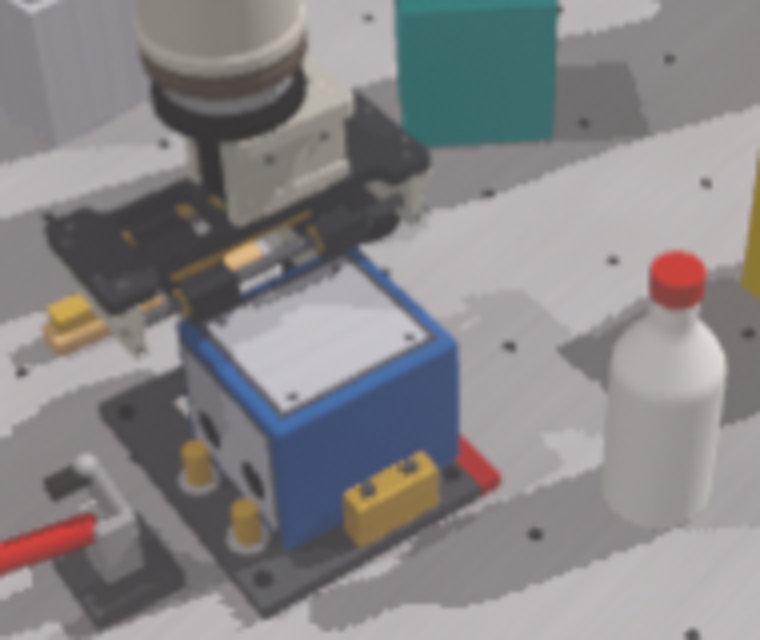

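Call:
drive_tool --pt "50 1 0 0 0 0 0" --pt "50 1 0 0 0 0 0"

```text
time: 28.75
tool_pos: [0.6219, -0.0769, 0.0445]
orientation: [-2.449, -1.962, 0.016]
force: [-0.9, -7.7, 6.4]
grip_width: 0.0459
```

Call:
drive_tool --pt "50 1 0 0 0 0 0" --pt "50 1 0 0 0 0 0"

```text
time: 28.95
tool_pos: [0.6224, -0.0752, 0.0445]
orientation: [-2.449, -1.962, 0.017]
force: [-2.1, -9.4, 7.3]
grip_width: 0.046
```

Call:
drive_tool --pt "50 1 0 0 0 0 0" --pt "50 1 0 0 0 0 0"

```text
time: 29.15
tool_pos: [0.6223, -0.0752, 0.0445]
orientation: [-2.451, -1.962, 0.02]
force: [-3.4, -10.8, 9.0]
grip_width: 0.046
```

Call:
drive_tool --pt "50 -8 0 0 0 0 0" --pt "50 -12 0 0 0 0 0" --pt "40 0 0 -40 0 0 0" --pt "40 0 0 -40 0 0 0" --pt "40 0 0 -40 0 0 0" --pt "40 20 -40 -10 0 0 0" --pt "40 20 -40 0 0 0 0" --pt "40 20 -10 0 0 0 -0.14" --pt "40 0 0 0 0 0 -0.14" --pt "40 0 0 0 0 0 -0.14" --pt "40 0 0 0 0 0 -0.14" --pt "40 0 0 0 0 0 -0.14" --pt "40 0 0 0 0 0 -0.14" --pt "40 0 0 0 0 0 -0.14" --pt "40 0 0 0 0 0 -0.14" --pt "40 0 0 0 0 0 -0.14" --pt "40 0 0 0 0 0 -0.14" --pt "40 0 0 0 0 0 -0.14" --pt "40 0 0 0 0 0 0"

```text
time: 31.05
tool_pos: [0.5444, -0.0108, 0.1741]
orientation: [-0.385, -3.106, 0.001]
force: [-0.1, 0.6, -0.4]
grip_width: 0.0368
```

```bash
python3 - <<'E'
from h import *;from rig import r
to(r,f2w(-.026,-.002,.045),np.pi/2+F[2])
for n in("scene","top"):
    p=r.capture(n);pickle.dump(p,open(n+"19.pkl","wb"))
    a=p["img"][140:300,160:350] if n=="scene" else p["img"][90:240,210:400];cv2.imwrite(f"pics/{n}19.png",cv2.resize(a,None,fx=4,fy=4,interpolation=cv2.INTER_CUBIC))
E
```

```text
t 31.05 pos [ 0.544 -0.011  0.174] fix [-0.025  0.002  0.174] F [-0.106  0.642 -0.366] w 0.0368 q [ 0.458  0.413 -0.606  1.854  0.278  0.973  1.055]
shift mm (tool axes now) [ -0.977  -3.385 129.058] turn [-0.002 -0.011 -0.025]
 shift mm in turned axes [  0.579  -3.654 129.053]
```

View pics/scene19.png

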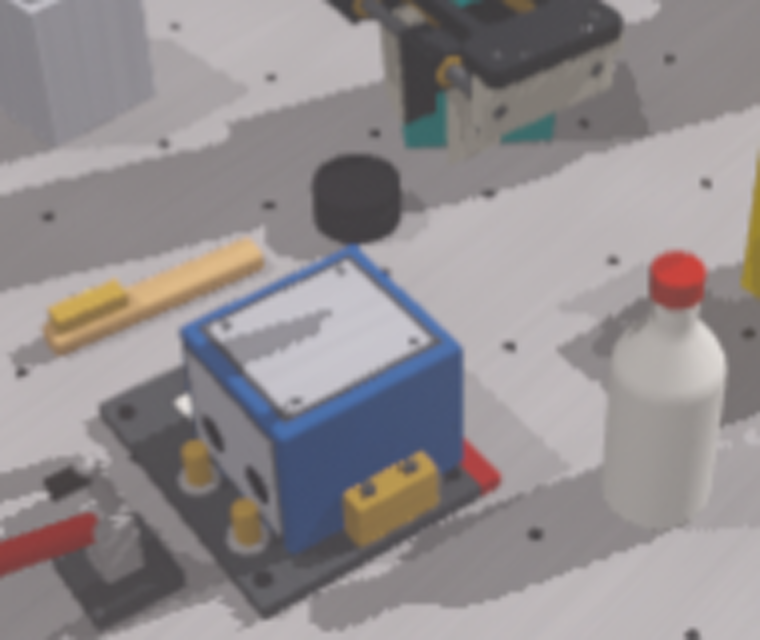

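View pics/top19.png

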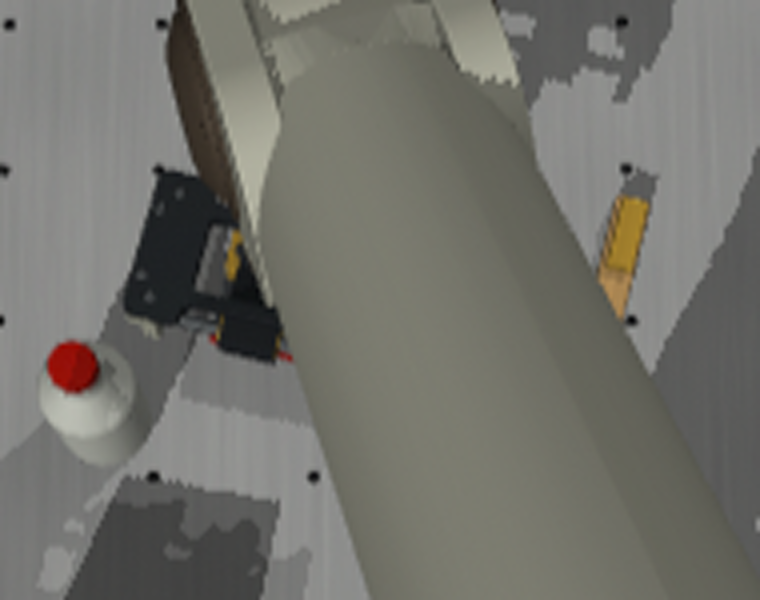

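Call:
drive_tool --pt "40 0 -8 0 0 0 -0.025" --pt "40 0 0 30 0 0 0" --pt "40 0 0 30 0 0 0" --pt "40 0 0 30 0 0 0" --pt "40 0 0 25 0 0 0" --pt "40 0 0 10 0 0 0" --pt "40 0 0 0 0 0 0"

```text
time: 31.85
tool_pos: [0.5403, -0.0186, 0.0482]
orientation: [-0.35, -3.108, 0.002]
force: [-0.0, -0.3, 1.0]
grip_width: 0.0367
```

```bash
python3 - <<'E'
from h import *;from rig import r
to(r,f2w(.002,-.006,.045),np.pi/2+F[2])
p=r.capture("scene");cv2.imwrite(f"pics/scene20.png",cv2.resize(p["img"][140:300,160:350],None,fx=4,fy=4,interpolation=cv2.INTER_CUBIC))
E
```

```text
t 31.85 pos [ 0.54  -0.019  0.048] fix [-0.028 -0.007  0.048] F [-0.021 -0.255  0.98 ] w 0.0367 q [ 0.394  0.589 -0.517  1.935  0.419  0.739  0.977]
shift mm (tool axes now) [-29.719   0.909   2.847] turn [-0.003 -0.013 -0.003]
 shift mm in turned axes [-29.681   0.812   3.245]
```

View pics/scene20.png

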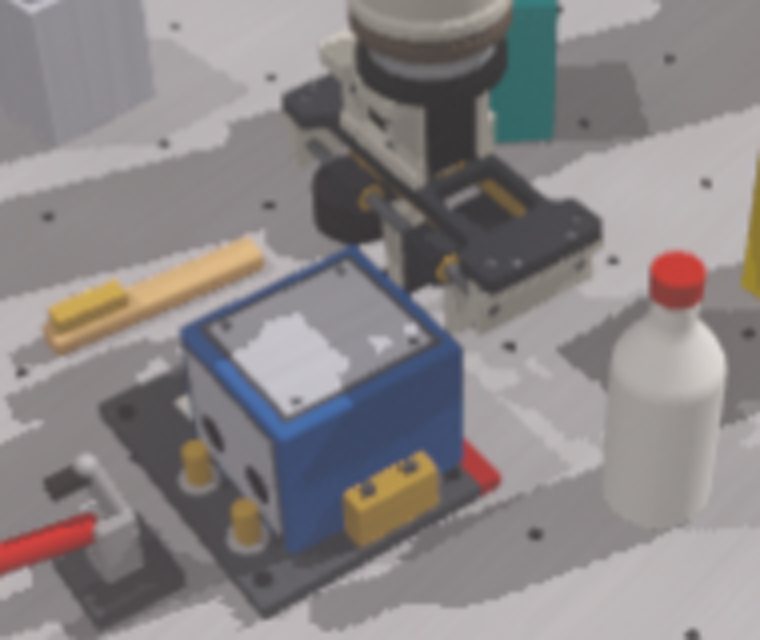

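Call:
drive_tool --pt "40 -8 0 3 0 0 0" --pt "40 -8 0 0 0 0 0" --pt "40 -5 0 0 0 0 0" --pt "40 -2 0 0 0 0 0" --pt "40 -2 0 0 0 0 0"

```text
time: 32.4
tool_pos: [0.5646, -0.0241, 0.0463]
orientation: [-0.348, -3.109, 0.003]
force: [-8.4, 1.6, 6.2]
grip_width: 0.0365
```

Call:
drive_tool --pt "40 -1 0 0 0 0 0" --pt "40 -1 0 0 0 0 0"

```text
time: 32.6
tool_pos: [0.5652, -0.0241, 0.046]
orientation: [-0.347, -3.107, 0.003]
force: [-9.3, 0.4, 7.4]
grip_width: 0.0367
```

Call:
drive_tool --pt "40 -1 0 0 0 0 0" --pt "40 -1 0 0 0 0 0"

```text
time: 32.8
tool_pos: [0.5669, -0.0245, 0.046]
orientation: [-0.346, -3.107, 0.004]
force: [-8.4, 1.2, 6.5]
grip_width: 0.0367
```

Call:
drive_tool --pt "40 -1 0 0 0 0 0" --pt "40 -1 0 0 0 0 0"

```text
time: 33.0
tool_pos: [0.5685, -0.0249, 0.046]
orientation: [-0.346, -3.106, 0.004]
force: [-12.0, 1.2, 9.4]
grip_width: 0.0364
```

Call:
drive_tool --pt "40 -1 0 0 0 0 0" --pt "40 -1 0 0 0 0 0"

```text
time: 33.2
tool_pos: [0.5684, -0.0248, 0.0458]
orientation: [-0.345, -3.102, 0.005]
force: [-16.2, 2.4, 13.4]
grip_width: 0.037
```

Call:
drive_tool --pt "40 -1 0 0 0 0 0" --pt "40 -1 0 0 0 0 0"

```text
time: 33.4
tool_pos: [0.5683, -0.0249, 0.0455]
orientation: [-0.344, -3.099, 0.005]
force: [-22.3, 4.0, 19.1]
grip_width: 0.037
```

```bash
python3 - <<'E'
from h import *;from rig import r
to(r,f2w(.002,-.006,.045),np.pi/2+F[2])
p=r.capture("scene");cv2.imwrite(f"pics/scene21.png",cv2.resize(p["img"][140:300,160:350],None,fx=4,fy=4,interpolation=cv2.INTER_CUBIC))
E
```

```text
t 33.4 pos [ 0.568 -0.025  0.046] fix [ 0.001 -0.007  0.046] F [-22.299   3.985  19.103] w 0.037 q [ 0.387  0.636 -0.51   1.856  0.423  0.784  0.999]
shift mm (tool axes now) [-1.017  0.819  0.502] turn [-0.006 -0.023  0.001]
 shift mm in turned axes [-1.004  0.816  0.531]
```

View pics/scene21.png

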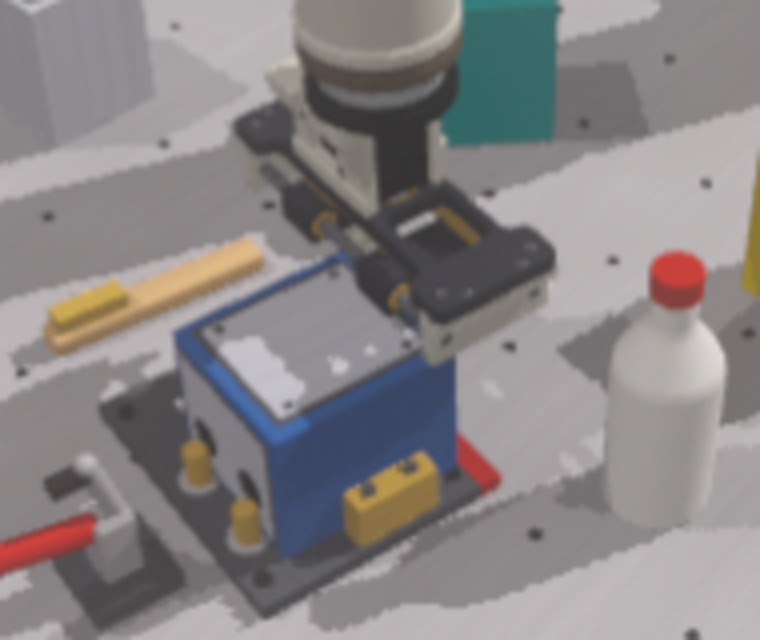

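Call:
drive_tool --pt "40 4 0 0 0 0 0" --pt "40 8 0 0 0 0 0" --pt "40 10 0 0 0 0 0" --pt "40 0 0 -40 0 0 0" --pt "40 0 0 -40 0 0 0" --pt "40 0 0 -40 0 0 0" --pt "40 0 -40 -10 0 0 0.14" --pt "40 0 -40 0 0 0 0.14" --pt "40 0 -40 0 0 0 0.14" --pt "40 0 -30 0 0 0 0.14" --pt "40 0 -20 0 0 0 0.14" --pt "40 0 0 0 0 0 0.14" --pt "40 0 0 0 0 0 0.14" --pt "40 0 0 0 0 0 0.14" --pt "40 0 0 0 0 0 0.14" --pt "40 0 0 0 0 0 0.14" --pt "40 0 0 0 0 0 0.14" --pt "40 0 0 0 0 0 0"

```text
time: 35.25
tool_pos: [0.481, -0.1711, 0.1773]
orientation: [-2.421, -1.993, 0.013]
force: [0.1, -0.4, 0.6]
grip_width: 0.0371
```

```bash
python3 - <<'E'
from h import *;from rig import r
to(r,f2w(.07,-.065,.045),F[2])
for n in("scene","top"):
    p=r.capture(n);pickle.dump(p,open(n+"22.pkl","wb"))
    a=p["img"][160:280,180:330] if n=="scene" else p["img"][100:200,240:370];cv2.imwrite(f"pics/{n}22.png",cv2.resize(a,None,fx=5.2,fy=5.2,interpolation=cv2.INTER_CUBIC)[:600,:800])
E
```

```text
t 35.25 pos [ 0.481 -0.171  0.177] fix [-0.052 -0.169  0.177] F [ 0.072 -0.412  0.62 ] w 0.0371 q [ 0.526  0.3   -0.282  1.942  0.107  0.923 -0.003]
shift mm (tool axes now) [100.632 126.153 130.824] turn [-0.01   0.003  0.028]
 shift mm in turned axes [103.701 122.03  132.328]
```

View pics/scene22.png

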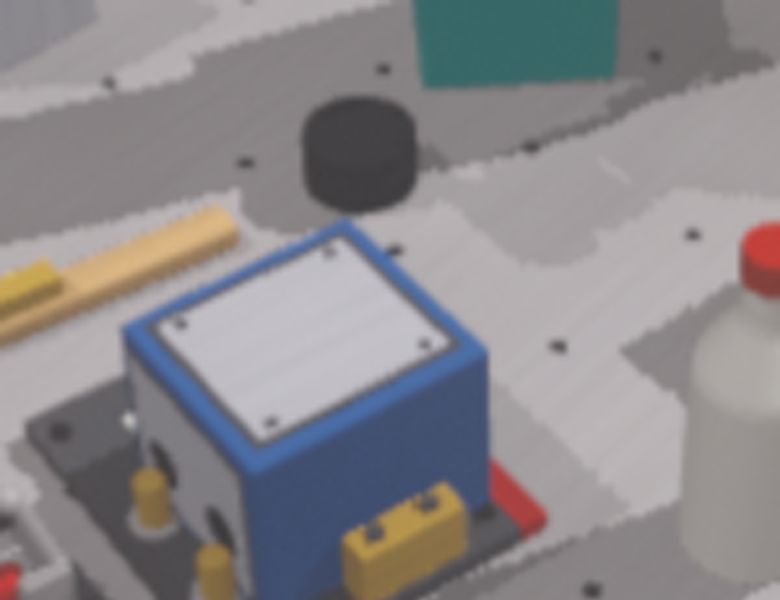

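View pics/top22.png

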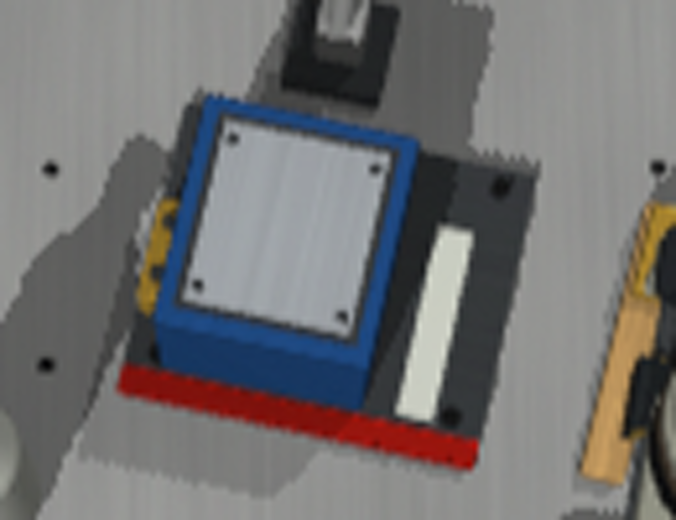

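Call:
drive_tool --pt "50 0 0 0 0 0 0.028" --pt "50 35 41 0 0 0 0" --pt "50 35 41 0 0 0 0" --pt "50 33 40 0 0 0 0" --pt "50 0 0 40 0 0 0" --pt "50 0 0 40 0 0 0" --pt "50 0 0 35 0 0 0" --pt "50 0 0 15 0 0 0" --pt "50 0 0 0 0 0 0"

```text
time: 36.25
tool_pos: [0.6106, -0.1017, 0.0433]
orientation: [-2.444, -1.958, 0.018]
force: [-0.2, 0.2, 0.6]
grip_width: 0.0458
```

```bash
python3 - <<'E'
from h import *;from rig import r
to(r,f2w(.07,-.043,.045),F[2])
E
```

```text
t 36.25 pos [ 0.611 -0.102  0.043] fix [ 0.059 -0.073  0.043] F [-0.196  0.206  0.628] w 0.0458 q [ 0.311  0.658 -0.257  1.741  0.223  0.786 -0.275]
shift mm (tool axes now) [29.505 10.866 -1.945] turn [-0.015  0.003  0.001]
 shift mm in turned axes [29.525 10.853 -1.695]
```

Call:
drive_tool --pt "50 5 8 0 0 0 0" --pt "50 6 0 0 0 0 0" --pt "50 6 0 0 0 0 0" --pt "50 5 0 0 0 0 0" --pt "50 3 0 0 0 0 0" --pt "50 1 0 0 0 0 0"

```text
time: 36.85
tool_pos: [0.6264, -0.0775, 0.046]
orientation: [-2.446, -1.961, 0.013]
force: [1.0, -0.9, -0.0]
grip_width: 0.0458
```

Call:
drive_tool --pt "50 1 0 0 0 0 0" --pt "50 1 0 0 0 0 0"

```text
time: 37.05
tool_pos: [0.6265, -0.0767, 0.0455]
orientation: [-2.448, -1.959, 0.014]
force: [-0.1, -0.7, 0.2]
grip_width: 0.0461
```

Call:
drive_tool --pt "50 1 0 0 0 0 0" --pt "50 1 0 0 0 0 0"

```text
time: 37.25
tool_pos: [0.6266, -0.0761, 0.0455]
orientation: [-2.449, -1.959, 0.016]
force: [-1.7, -4.9, 1.3]
grip_width: 0.0461
```

Call:
drive_tool --pt "50 1 0 0 0 0 0" --pt "50 1 0 0 0 0 0"

```text
time: 37.45
tool_pos: [0.6265, -0.0761, 0.0455]
orientation: [-2.45, -1.958, 0.019]
force: [-2.8, -8.0, 2.3]
grip_width: 0.0457
```

Call:
drive_tool --pt "50 1 0 0 0 0 0" --pt "50 1 0 0 0 0 0"

```text
time: 37.65
tool_pos: [0.6265, -0.0762, 0.0456]
orientation: [-2.452, -1.958, 0.023]
force: [-4.9, -11.7, 4.4]
grip_width: 0.0462
```

Firm against the stop at the same reading as before. Now back off clear and check.

Call:
drive_tool --pt "50 -4 0 0 0 0 0" --pt "50 -10 0 0 0 0 0" --pt "50 -10 0 0 0 0 0" --pt "50 0 0 -40 0 0 0" --pt "50 0 0 -45 0 0 0" --pt "50 0 0 -45 0 0 0" --pt "50 0 0 -40 0 0 0" --pt "50 -40 -40 0 0 0 0" --pt "50 -35 -35 0 0 0 0" --pt "50 -30 -30 0 0 0 0" --pt "50 -20 -20 0 0 0 0" --pt "50 0 0 0 0 0 0" --pt "50 0 0 0 0 0 0"

```text
time: 38.95
tool_pos: [0.4807, -0.1856, 0.2176]
orientation: [-2.449, -1.958, 0.012]
force: [-0.0, 0.5, -0.1]
grip_width: 0.0464
```

```bash
python3 - <<'E'
from h import *;from rig import r
to(r,f2w(.07,-.043,.045),F[2])
for n in("scene","top"):
    p=r.capture(n);pickle.dump(p,open(n+"23.pkl","wb"));cv2.imwrite(f"pics/{n}23f.png",p["img"])
    a=p["img"][170:285,180:320] if n=="scene" else p["img"][100:200,240:370];cv2.imwrite(f"pics/{n}23.png",cv2.resize(a,None,fx=5.2,fy=5.2,interpolation=cv2.INTER_CUBIC)[:600,:800])
E
```

```text
t 38.95 pos [ 0.481 -0.186  0.218] fix [-0.049 -0.183  0.218] F [-0.037  0.526 -0.052] w 0.0464 q [ 0.554  0.258 -0.28   1.892  0.087  1.012  0.014]
shift mm (tool axes now) [140.329 120.62  171.136] turn [-0.009  0.003 -0.   ]
 shift mm in turned axes [139.825 119.111 172.599]
```

View pics/scene23.png

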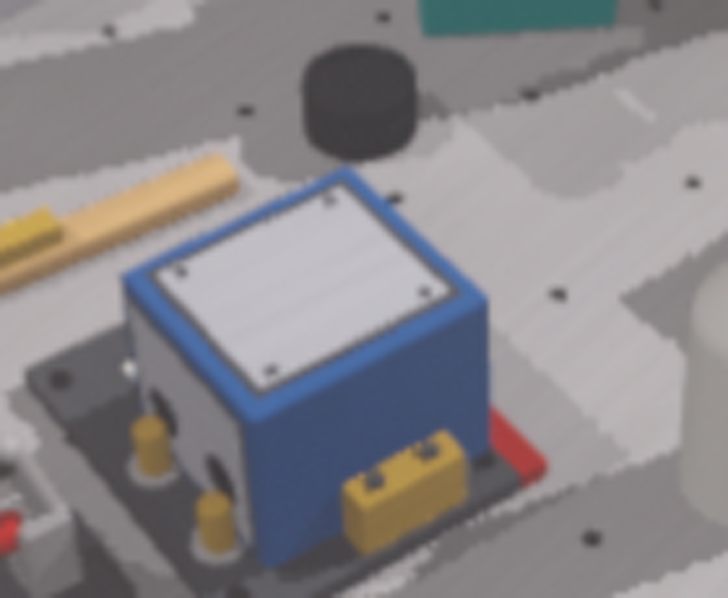

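View pics/top23.png

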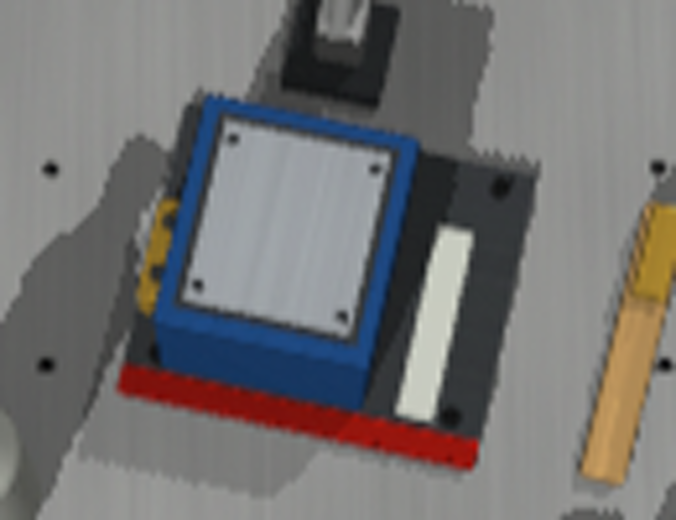

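View pics/scene23f.png

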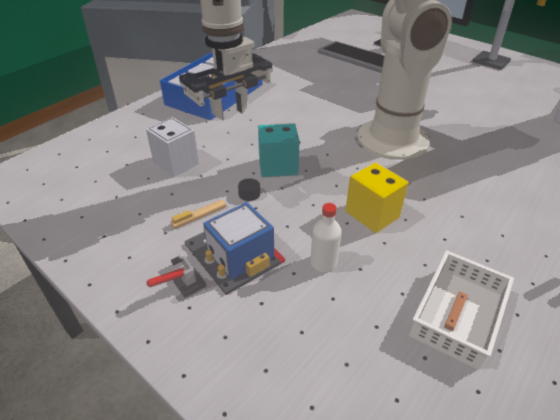

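```bash
python3 - <<'E'
from h import *
np.set_printoptions(precision=4,suppress=True)
s=pickle.load(open("scene23.pkl","rb"));t=pickle.load(open("top23.pkl","rb"))
S=lambda a:[(x/5.2+180,y/5.2+170) for x,y in a];T=lambda a:[(x/5.2+240,y/5.2+100) for x,y in a]
L=[[-.055,-.05,.098],[-.055,.05,.098],[.055,.05,.098],[.055,-.05,.098]]
o=[(s,L+[[.055,.05,.01]],S([(346,170),(488,298),(252,418),(123,276),(270,568)])),
 (t,L,T([(368,366),(157,322),(207,95),(418,140)]))]
for O in (o,o[:1],o[1:]):
    q,e=fit(O,[.63,-.01,-.22]);print(q,w2f([q[0],q[1],0]),np.degrees(q[2]-F[2]),np.abs(e).max())
E
```

```text
[ 0.6377 -0.0161 -0.2151] [0.0668 0.017  0.    ] 0.36479163121967584 2.2289788460600732
[ 0.6391 -0.0157 -0.2124] [0.0681 0.0177 0.    ] 0.5240621469511334 1.8386261299900468
[ 0.6366 -0.0158 -0.214 ] [0.0657 0.017  0.    ] 0.4315786372109576 1.1306558418522172
```

Call:
drive_tool --pt "0 40 4 0 0 0 0" --pt "0 45 0 0 0 0 0" --pt "0 45 0 0 0 0 0" --pt "0 45 0 0 0 0 0" --pt "0 28 0 0 0 0 0" --pt "0 0 0 0 0 0 0"

```text
time: 39.65
tool_pos: [0.5303, 0.02, 0.2167]
orientation: [-2.435, -1.971, 0.008]
force: [0.4, -0.3, 0.4]
grip_width: 0.0031
```

```bash
python3 - <<'E'
from h import *;from rig import r
to(r,f2w(-.042,.02,.047),F[2])
E
```

```text
t 39.65 pos [0.53  0.02  0.217] fix [-0.046  0.029  0.217] F [ 0.441 -0.275  0.421] w 0.0031 q [ 0.247  0.298 -0.396  1.854  0.128  1.024 -0.411]
shift mm (tool axes now) [ -8.873   5.544 169.681] turn [-0.01  -0.001  0.012]
 shift mm in turned axes [ -8.596   3.935 169.74 ]
```

Call:
drive_tool --pt "0 -8 3 40 0 0 0.01" --pt "0 0 0 40 0 0 0" --pt "0 0 0 40 0 0 0" --pt "0 0 0 33 0 0 0" --pt "0 0 0 15 0 0 0" --pt "0 0 0 0 0 0 0" --pt "0 0 0 0 0 0 0"

```text
time: 40.35
tool_pos: [0.5294, 0.004, 0.0494]
orientation: [-2.457, -1.948, 0.012]
force: [-0.2, -0.3, 0.0]
grip_width: 0.0003
```

```bash
python3 - <<'E'
from h import *;from rig import r
to(r,f2w(-.008,.02,.047),F[2])
p=r.capture("scene");cv2.imwrite(f"pics/scene24.png",cv2.resize(p["img"][140:300,160:350],None,fx=4,fy=4,interpolation=cv2.INTER_CUBIC))
E
```

```text
t 40.35 pos [0.529 0.004 0.049] fix [-0.043  0.013  0.049] F [-0.194 -0.259  0.038] w 0.0003 q [ 0.201  0.533 -0.321  1.971  0.255  0.686 -0.508]
shift mm (tool axes now) [ 7.502 35.18   2.037] turn [-0.009  0.002 -0.009]
 shift mm in turned axes [ 7.197 35.223  2.381]
```

View pics/scene24.png

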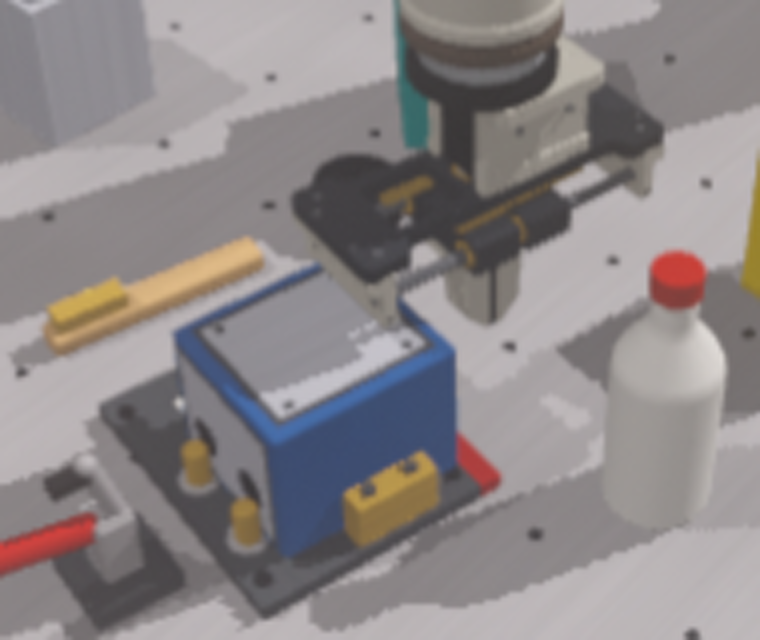

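Call:
drive_tool --pt "0 7 8 0 0 0 0" --pt "0 0 10 0 0 0 0" --pt "0 0 8 0 0 0 0" --pt "0 0 2 0 0 0 0" --pt "0 0 2 0 0 0 0"

```text
time: 40.9
tool_pos: [0.5596, 0.0033, 0.0483]
orientation: [-2.458, -1.947, 0.014]
force: [-0.4, 0.0, 0.0]
grip_width: 0.0009
```

Call:
drive_tool --pt "0 0 1 0 0 0 0" --pt "0 0 1 0 0 0 0"

```text
time: 41.1
tool_pos: [0.5608, 0.0032, 0.0481]
orientation: [-2.457, -1.947, 0.014]
force: [0.1, -0.6, -0.4]
grip_width: 0.0004
```

Call:
drive_tool --pt "0 0 1 0 0 0 0" --pt "0 0 1 0 0 0 0"

```text
time: 41.3
tool_pos: [0.563, 0.0028, 0.0482]
orientation: [-2.457, -1.948, 0.014]
force: [0.8, 0.1, 0.7]
grip_width: -0.0003
```

Call:
drive_tool --pt "0 0 1 0 0 0 0" --pt "0 0 1 0 0 0 0"

```text
time: 41.5
tool_pos: [0.5651, 0.0022, 0.0482]
orientation: [-2.457, -1.947, 0.014]
force: [1.0, -0.3, -0.3]
grip_width: 0.0002
```

Call:
drive_tool --pt "0 0 1 0 0 0 0" --pt "0 0 1 0 0 0 0"

```text
time: 41.7
tool_pos: [0.5661, 0.0021, 0.0481]
orientation: [-2.456, -1.947, 0.016]
force: [-5.1, 1.3, 5.2]
grip_width: 0.0004
```

Call:
drive_tool --pt "0 0 1 0 0 0 0" --pt "0 0 1 0 0 0 0"

```text
time: 41.9
tool_pos: [0.566, 0.002, 0.0481]
orientation: [-2.454, -1.946, 0.021]
force: [-12.1, 1.3, 11.3]
grip_width: 0.0004
```

Call:
drive_tool --pt "0 0 1 0 0 0 0" --pt "0 0 1 0 0 0 0"

```text
time: 42.1
tool_pos: [0.5659, 0.002, 0.0481]
orientation: [-2.452, -1.945, 0.025]
force: [-18.4, 3.0, 18.4]
grip_width: 0.0003
```

Call:
drive_tool --pt "0 0 -5 0 0 0 0" --pt "0 0 -12 0 0 0 0" --pt "0 0 -12 0 0 0 0" --pt "0 0 0 -40 0 0 0" --pt "0 0 0 -45 0 0 0" --pt "0 0 0 -45 0 0 0" --pt "0 0 0 -40 0 0 0" --pt "0 0 -30 0 0 0 0" --pt "0 0 -30 0 0 0 0" --pt "0 0 0 0 0 0 0" --pt "0 0 0 0 0 0 0"

```text
time: 43.2
tool_pos: [0.4856, 0.0212, 0.2192]
orientation: [-2.458, -1.949, 0.013]
force: [0.5, -0.1, 0.4]
grip_width: 0.0002
```

```bash
python3 - <<'E'
from h import *;from rig import r
to(r,f2w(-.008,.02,.047),F[2])
p=r.capture("scene");cv2.imwrite(f"pics/scene25.png",p["img"])
a=pickle.load(open("scene23.pkl","rb"))["img"]
d=cv2.absdiff(a,p["img"])[195:280,180:290].max(2);print((d>60).sum())
E
```

```text
t 43.2 pos [0.486 0.021 0.219] fix [-0.09   0.02   0.219] F [ 0.478 -0.067  0.398] w 0.0002 q [ 0.264  0.215 -0.411  1.952  0.101  1.004 -0.423]
shift mm (tool axes now) [  1.271  83.397 171.463] turn [-0.009  0.003 -0.008]
 shift mm in turned axes [ -0.002  81.815 172.229]
0
```

View pics/scene25.png

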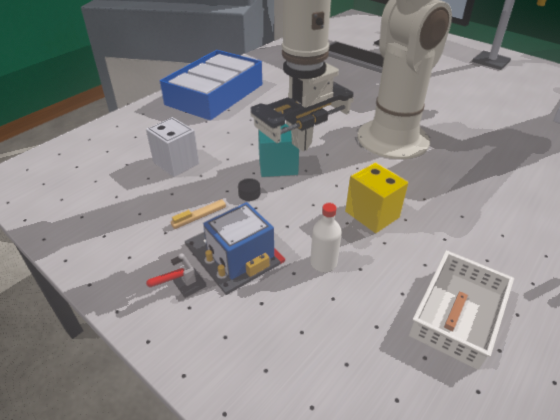

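The housing lies home at about (240,240) px and the bar is in the basket at (456,311) px. The bottle, lens case, brush and silver housing sit where they did in the first picture, and the robot is clear of everything.

```bash
python3 - <<'E'
from rig import r
print(r.hand_in())
E
```

```text
the job is handed in; nothing more can be done
None
```

The job is done and handed in at about 43 s of the 69 s allowed. The copper bar is in the white basket. The blue housing lies flat on the bed, cover plate up, against the back pins and the side stop.

**What I did:** I lifted the bar off the bed and let it go about at the basket floor. I then slid the housing square to the rail with two spread fingers, tipped it over the rail and let it fall flat. Last, I slid it up to the pins and then the stop, and pressed again on each side.

**What the checks showed:**
- **Pins:** pressing midway between them with about 18 N did not move the housing.
- **Stop:** pressing with about 12 N did not move it, at the same reading (within 0.1 mm) as the first time it touched.
- **Other objects:** in the last picture the bottle, lens case, brush, silver housing and the turquoise and yellow look-alikes sit where they started, judged by eye.
- **Forces:** the highest force I read was about 29 N, on the fingers while pressing against the pins.

**One disagreement:** fitting the housing's pose from the pictures puts its centre at about (67, 17) mm in the fixture, turned by 0.4°, against the nominal (70, 20) mm. I put this down to error in my fixture estimate and the camera calibration, since every contact was firm.

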